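# Clamp a post foot to a T-slot base

### The job

Take the T-bolt with its wing knob out of the plastic stand, lower its head lengthwise through the slot of the aluminium base in front of the fork, and turn it a quarter turn clockwise so that the head lies square under the lips of the slot. Then slide it along the slot into the fork of the steel post foot until its stud meets the root of the fork, without pushing the foot along, and screw the knob down clockwise until the spring washer under it is pressed onto the fork and about half to two thirds of its gap is closed: firmly hand-tight, not over-tight. Let go, and leave the bottles and the beaker alone.

Things in the scene. Friction and masses are not known exactly. Their poses are not given: they have to be found in the camera images.
- knob_bar (a point): centre of the wing knob's grip bar: upright black bar 44 mm long (this point's x), 14 thick (y), 28 tall, on a steel flange 25 mm wide, 4 high. The knob is the T-bolt's nut: turned clockwise (from above) against the bolt it comes down 2.55 mm per rad (quick thread, does not run back; friction 0.06 N m). While the head is free to turn, the bolt turns with the knob
- washer_face (a point): underside of the spring washer below the knob's flange (27 mm wide, 4 high), 25 mm below knob_bar; 3 mm gap to the flange: it starts to yield at 3 N, 8 N per mm. With the head up under the lips and the foot below it, 3.7 to 6 mm of slack (hidden, varies) is taken up by 1.4 to 2.4 rad; from contact about 0.35 rad gives 10 N, 0.8 rad about 18 N, over 45 N is over-tight
- bolt_head (a point): centre of the T-bolt's steel head, 30 mm long (this point's x), 18 wide, 8 high, two opposite corners relieved so that in the slot it turns clockwise from lengthwise to square and stops there on the channel's side walls. A 10 mm stud rises from it (z up) into the knob; washer_face starts 21.7 to 24 mm above this point. At the start the head stands in the stand's recess
- slot (a point): on the fixed dull grey aluminium base (220 x 110 x 24 mm), centre of its top face, mid-slot; x runs along the slot, z up. The slot's mouth is 20 mm wide, the lips 6 mm thick; under them the channel is 31 mm wide and 10 mm high, its floor 16 mm below this point. The slot runs from x = -100 to +100 mm, ends closed; the foot covers it from the fork on towards +x
- fork_seat (a point): on top of the steel post foot (8 mm thick, 50 wide, lying on the base), where the stud's axis stands when fully home in the fork; axes as slot. The fork opens to -x, 12.5 mm wide, tines reach 35 mm to -x of this point, flared over the last 7; 70 mm to +x stands a post 16 mm thick, 74 mm above the base. The foot is not fixed: it slides along if pushed with over 15 N
- stand: grey plastic storage stand, 64 x 50 x 24 mm, fixed; origin under its centre; recess 33 mm (x) by 21 mm, 12 mm deep, in its top, in which the bolt's head stands
- bottle_brown: brown bottle, 79 x 78 x 126 mm, origin under its centre
- beaker_mid: glass beaker, 67 mm wide, 74 mm tall, origin under its centre
- bottle_powder: clear bottle with powder, 77 mm wide, 128 mm tall, origin under its centre

How it is judged:
By the outcome, as a careful person would: the job done as asked, in the order asked, and still so for the second after the job is handed in, with the robot touching nothing.
It also fails if it takes over 72 s, if anything falls off the work surface, if the arm or the gripper's body presses on something with over 40 N, if the wrist force passes 120 N, or if a joint passes its speed limit or range.

### The arm

A 6-joint arm with a two-finger parallel gripper is mounted at the origin on a cart in front of the work surface, level with it; the furniture and walls round the work are solid. World frame = base frame: x ahead of the robot, y to its left, z up, the work surface at z = 0. Lengths are in m, angles in rad, forces in N, time in s.
With the tool pointing down it reaches from about 0.325 to 0.9 m from the base axis. Payload 6.1 kg.
Tool frame: the origin (TCP) lies midway between the tips of the shut fingers; the grasp point (between the pads) lies 19 mm behind it (manip.hold_point_z is the y of the grasp point in the tool frame, in m); y points along the fingers, z is the direction in which the jaws open and shut, and the axes are right-handed (so a half turn about y gives the same grasp; the last joint's range is limited). The gripper opens to 85 mm and grips with 20 to 120 N. Pads are 22 mm wide; open, the fingers measure 114 mm over their backs; the gripper's body (76 mm by 85 mm) begins 54 mm behind the grasp point. The pads swing forward as they close: fully open they stand 13 mm farther back than shut.
Start: joints at [0.994, 0.22, 1.526, -0, 1.395, -0.126], TCP at [0.272, 0.563, 0.231] pointing down, gripper open.
Joint ranges: [-2.98, 2.98], [-0.91, 2.08], [0.09, 2.57], [-1.24, 4.39], [0.2, 2.65], [-2.68, 2.68]. Speed limits (rad/s): [2.57, 2.57, 3.01, 3.14, 3.14, 3.14].

### API

Orientations are given as [roll, pitch, yaw] about the fixed x, y, z axes, in that order (R = Rz(yaw) Ry(pitch) Rx(roll)).
In Python, from plant import manip, snapshot gives the robot as it stands.
- The arm moves only by the tool servo_tool, never from a script. Its argument "moves" is a list of rows, each a list of 3 entries, a list of its own where there are three numbers: the closure in counts, from 0 (fully open) to 255 (shut), then the shift along the world's x, y, z as a fraction of full scale, then the turn about the world's z as a fraction of full scale. A call has 1 to 10 rows; each row shifts and turns the commanded pose from where the row before left it; what a row does not reach is not made up. Full scale, the value 1, is 0.2 m for a shift and 2 pi rad for a turn. A row lasts 1/8 s, in which the tool goes at most 62.5 mm and 10.7 degrees, less where a joint would pass 70% of its speed; a pose out of reach is approached as far as the arm can. A call with a number of a shift or a turn outside -1 to 1 is refused whole. A call with a gripper value outside its range is refused whole. The fingers move at their own pace and stop on an object; "newtons" is the grip in N (left out, the last holds). Time passes only in rows, so rows that do not move let the fingers close. It gives the time, the measured TCP pose, the force and the opening at its end, in the units of the state.
- manip.observe(): the state, without advancing time (a new reading comes with each control period).
- snapshot(name): name is "side" or "top" or "wrist"; returns a dict with "image" (400x640x3 uint8, red, green, blue), "intrinsics" (3x3 intrinsics, pixels), "rvec" (rotation vector, rad) and "tvec" (3), from world to camera coordinates, as OpenCV has them; the wrist camera has in their place "mount" (4x4, takes a point from camera to tool coordinates, whose origin is the TCP and whose axes are the tool frame's). Camera axes: x right, y down, z forward; pixel columns grow to the right and rows downward; lengths in m; the calibration is good to about 2 mm. A picture is of the moment at which its call begins: read the wrist's pose just before it. There is no depth.
- manip.finish_job(): hands the job in, once; it reports no verdict.
The state is a dict: "clock": time; "joint_positions": joint angles; "joint_velocities": joint speeds; "joint_torque": joint torques, N m; "tool_pos": TCP position; "orientation": TCP orientation; "contact_force": force on the tool from outside, world axes, zero at the start; "ft_torque": the same for the moment, N m; "width": finger opening in m.
Only numpy, scipy, OpenCV 4.12 (cv2) and the standard library are available. Lean on these libraries where they do the work, as an engineer would, in place of code of your own. Each camera call takes 0.05 s, during which the arm holds its last target.

## Working session

There is one attempt and no reset: what is moved stays moved. The work goes in short steps, Python scripts to look and compute and a tool call to move; the robot and the scene stay as the last step left them, time stands still between calls to the robot, and variables do not carry over. Pictures are saved under pics/ and viewed, and the job is handed in when it is done.

Besides the shell and the picture viewer there is one more tool, called by a JSON object that holds its "name" and its "arguments". servo_tool: Moves the arm, as the interface text tells. Its arguments: {"type":"object","properties":{"moves":{"type":"array"},"newtons":{"type":"number"}},"required":["moves"]}

```bash
ls; mkdir -p pics; python3 - <<'E'
from plant import manip, snapshot
import cv2,json
print(manip.observe()); print(manip.hold_point_z)
for n in ["side","top","wrist"]:
    s=snapshot(n); cv2.imwrite(f"pics/{n}0.png",s["image"][:,:,::-1])
    print(n,{k:v.tolist() if hasattr(v,'tolist') else v for k,v in s.items() if k!="image"})
E
```

```text
pics
{'clock': 0.0, 'joint_positions': array([ 9.93882304e-01,  2.21197088e-01,  1.52759172e+00, -1.81169603e-05,
        1.39468737e+00, -1.26151907e-01]), 'joint_velocities': array([ 5.25767304e-05,  1.65300729e-04, -1.62658321e-03,  2.65394560e-03,
       -6.62813401e-04,  1.85857272e-03]), 'joint_torque': array([-6.52356157e-04, -4.96908009e+01, -3.89394200e+01, -4.00174213e-04,
        1.10281495e-02,  7.95852003e-06]), 'tool_pos': array([0.27199624, 0.56205565, 0.23022748]), 'orientation': array([-1.57266713e+00,  2.19291634e-04, -4.50759130e-01]), 'contact_force': array([-0.24713069, -0.88568006, -0.27070501]), 'ft_torque': array([-0.06665539,  0.03286105, -0.00850498]), 'width': 0.08537369003666762}
-0.0187
side {'intrinsics': [[363.9243838983553, 0.0, 315.73103302823324], [0.0, 363.9243838983553, 194.04500187208498], [0.0, 0.0, 1.0]], 'rvec': [2.2837135072760857, -0.2266758615167103, 0.12439215750605917], 'tvec': [-0.5417120419572896, 0.12418598806796215, 0.9290836208886742]}
top {'intrinsics': [[370.13865656517754, 0.0, 317.81403742205106], [0.0, 370.13865656517754, 202.41643009549472], [0.0, 0.0, 1.0]], 'rvec': [2.1739518188487295, -2.1187706673206006, 0.1473772704803342], 'tvec': [0.011831119992965976, 0.5711668349140833, 1.0674108137180216]}
wrist {'intrinsics': [[330.1785738765188, 0.0, 323.5246513109045], [0.0, 330.1785738765188, 208.74575371611522], [0.0, 0.0, 1.0]], 'mount': [[0.0012690314055697242, 0.9466485104909349, 0.3222653986151545, -0.08326032323860946], [0.0004424090412148815, -0.32226615805087366, 0.9466489991804611, -0.14189736470634132], [0.9999990969163572, -0.0010587541839929162, -0.0008277717354126996, -0.0003632437832346014], [0.0, 0.0, 0.0, 1.0]]}
```

View pics/side0.png

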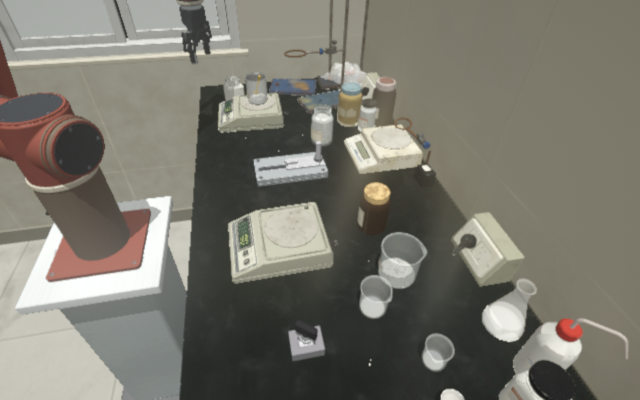

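View pics/top0.png

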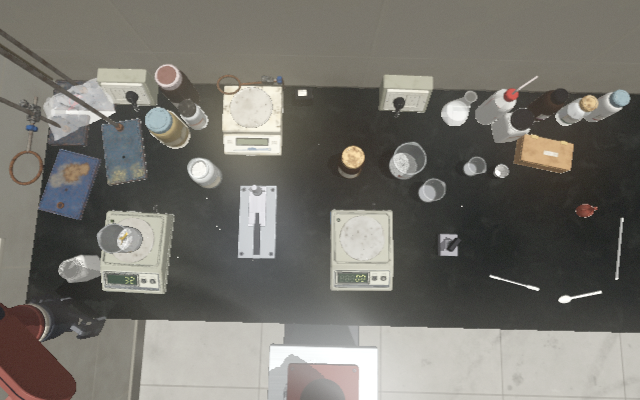

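View pics/wrist0.png

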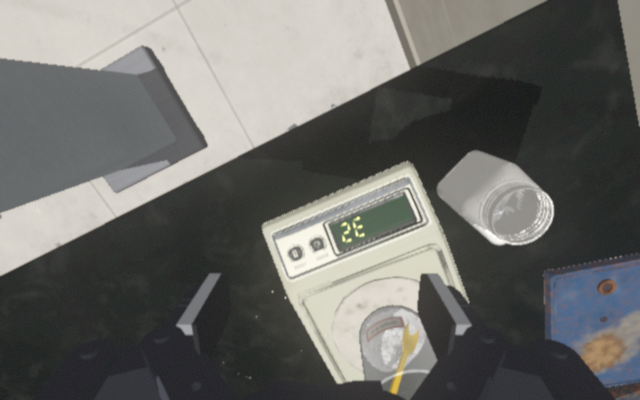

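The side view shows the base at about (290,167) and the stand at (307,342). In the top view the base is at (257,222), with the post at its upper (+x) end, and the stand with the knob is at (449,244). Next I'll zoom in and cast rays.

```bash
cat > h.py <<'E'
import numpy as np, cv2
from scipy.spatial.transform import Rotation as Ro
def cam(s,obs=None):
    K=np.array(s["intrinsics"])
    if "mount" in s:
        T=np.eye(4);T[:3,:3]=Ro.from_euler('xyz',obs["orientation"]).as_matrix();T[:3,3]=obs["tool_pos"]
        C=T@np.array(s["mount"]); return K,C[:3,:3],C[:3,3]
    R=cv2.Rodrigues(np.array(s["rvec"]))[0]; return K,R.T,-R.T@np.array(s["tvec"])
def ray(c,uv):
    K,R,o=c; d=R@np.linalg.inv(K)@np.array([uv[0],uv[1],1.]); return o,d/np.linalg.norm(d)
def onz(c,uv,z):
    o,d=ray(c,uv); return o+d*(z-o[2])/d[2]
def proj(c,p):
    K,R,o=c; q=K@(R.T@(np.array(p)-o)); return q[:2]/q[2]
def tri(r1,r2):
    A=np.zeros((3,3));b=np.zeros(3)
    for o,d in (r1,r2):
        M=np.eye(3)-np.outer(d,d);A+=M;b+=M@o
    p=np.linalg.solve(A,b); return p,[np.linalg.norm((np.eye(3)-np.outer(d,d))@(p-o)) for o,d in (r1,r2)]
E
python3 - <<'E'
from h import *
from plant import snapshot
t=snapshot("top");s=snapshot("side");ct=cam(t);cs=cam(s)
def crop(im,x0,y0,x1,y1,n,k):
    cv2.imwrite(n,cv2.resize(im[y0:y1,x0:x1,::-1],None,fx=k,fy=k,interpolation=cv2.INTER_CUBIC))
a=cv2.resize(t["image"][175:275,215:300,::-1],None,fx=4,fy=4,interpolation=3)
b=cv2.resize(t["image"][220:270,420:480,::-1],None,fx=5,fy=5,interpolation=3)
c=cv2.resize(s["image"][135:195,240:340,::-1],None,fx=4,fy=4,interpolation=3)
d=cv2.resize(s["image"][310:370,280:335,::-1],None,fx=4,fy=4,interpolation=3)
W=np.zeros((640,800,3),np.uint8)
W[:400,:340]=a;W[:250,350:650]=b;W[400:640,:400]=c;W[400:640,420:640]=d
cv2.imwrite("pics/z0.png",cv2.resize(W,None,fx=.93,fy=.93))
for uv in [(239,186),(276,186),(239,258),(275,258),(257,222)]: print("base",onz(ct,uv,.024))
for uv in [(449,244)]: print("stand",onz(ct,uv,.024))
print(cs[2],ct[2])
for n,uv,h in [("brown",(352,160),.12),("beaker",(408,160),.03),("powder",(204,172),.1),("b2",(432,189),.03)]: print(n,onz(ct,uv,h))
E
```

```text
base [0.61751899 0.26884724 0.024     ]
base [0.62040111 0.15571157 0.024     ]
base [0.40001934 0.25670324 0.024     ]
base [0.40279044 0.14960337 0.024     ]
base [0.50867254 0.20840221 0.024     ]
stand [ 0.45757192 -0.3684426   0.024     ]
[ 0.3939117  -0.7109244   0.71518567] [0.41512354 0.02024869 1.1371015 ]
brown [ 0.68264704 -0.06722165  0.12      ]
beaker [ 0.71067017 -0.24676046  0.03      ]
powder [0.64187225 0.35444304 0.1       ]
b2 [ 0.62210694 -0.31877768  0.03      ]
```

View pics/z0.png

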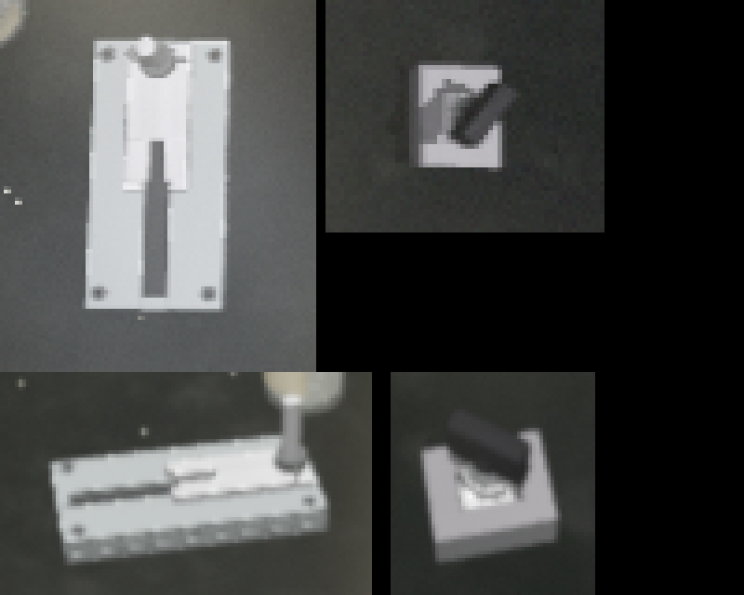

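{"name": "servo_tool", "arguments": {"moves": [[0,[0.06,-0.31,0],-0.004],[0,[0.06,-0.31,0],-0.004],[0,[0.06,-0.31,0],-0.004],[0,[0.06,-0.31,0],-0.004],[0,[0.06,-0.31,0],-0.004],[0,[0.06,-0.31,0],-0.004],[0,[0.06,-0.31,0],-0.004],[0,[0.06,-0.31,0],-0.004],[0,[0.06,-0.31,0],-0.004],[0,[0.06,-0.31,0],-0.004]]}}

```text
clock: 1.5
tool_pos: [0.3912, -0.0532, 0.2317]
orientation: [-1.57, -0.001, -0.703]
contact_force: [1.9, 0.4, -0.8]
width: 0.0855
```

{"name": "servo_tool", "arguments": {"moves": [[0,[0.06,-0.31,-0.03],-0.003],[0,[0.06,-0.31,-0.03],-0.003],[0,[0.06,-0.31,-0.03],-0.003],[0,[0.06,-0.31,-0.03],-0.003],[0,[0.06,-0.31,-0.03],-0.002],[0,[0,0,0],0],[0,[0,0,0],0]]}}

```text
clock: 2.38
tool_pos: [0.4498, -0.3562, 0.2011]
orientation: [-1.57, 0.002, -0.791]
contact_force: [0.3, -0.9, 0.1]
width: 0.0854
```

```bash
python3 - <<'E'
from h import *
from plant import snapshot,manip
o=manip.observe(); w=snapshot("wrist"); print(o["clock"],o["tool_pos"],o["orientation"],o["joint_positions"])
np.save("w1.npy",{"o":o,"s":w},allow_pickle=True)
cv2.imwrite("pics/w1.png",w["image"][:,:,::-1])
E
```

```text
2.375 [ 0.44983948 -0.35619074  0.20109581] [-1.5704317   0.00164302 -0.79066985] [-8.07347273e-01  1.23233704e-01  1.69429834e+00  3.47562744e-04
  1.32570949e+00 -1.58755806e+00]
```

View pics/w1.png

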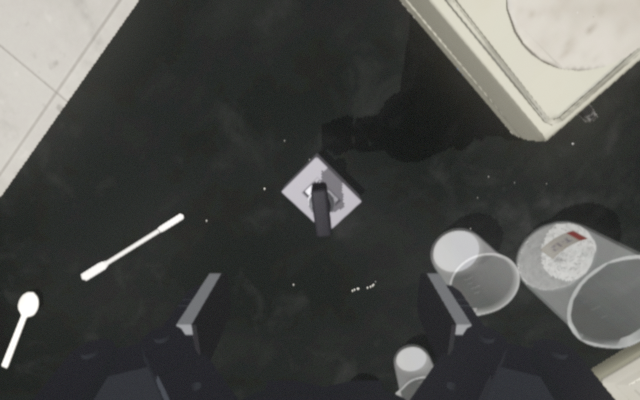

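The wrist view shows the stand centred near (321,195), with the bar running from about (319,185) to (322,235). I'll take a second, closer view to triangulate.

{"name": "servo_tool", "arguments": {"moves": [[0,[-0.1,0.1,-0.1],0],[0,[-0.1,0.1,-0.15],0],[0,[0,0,-0.05],0],[0,[0,0,0],0],[0,[0,0,0],0]]}}

```text
clock: 3.05
tool_pos: [0.4115, -0.3174, 0.1435]
orientation: [-1.571, -0.003, -0.79]
contact_force: [-0.7, 0.2, -0.3]
width: 0.0854
```

```bash
python3 - <<'E'
from h import *
from plant import snapshot,manip
o=manip.observe(); w=snapshot("wrist"); print(o["clock"],o["tool_pos"],o["orientation"])
np.save("w2.npy",{"o":o,"s":w},allow_pickle=True)
d=np.load("w1.npy",allow_pickle=True).item()
c1=cam(d["s"],d["o"]);c2=cam(w,o)
print(onz(c1,(321,195),.024))
print(proj(c2,onz(c1,(321,195),.024)))
a=cv2.resize(d["s"]["image"][145:245,270:370,::-1],None,fx=4,fy=4,interpolation=3)
cv2.imwrite("pics/w2.png",w["image"][:,:,::-1]);cv2.imwrite("pics/w1z.png",a)
E
```

```text
3.05 [ 0.41151402 -0.31744296  0.1435356 ] [-1.57085804 -0.00332995 -0.78956156]
[ 0.45506482 -0.36594668  0.024     ]
[320.72307741 270.8893263 ]
```

View pics/w2.png

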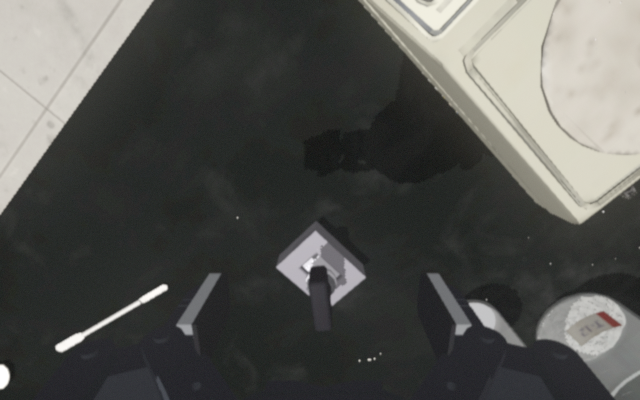

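View pics/w1z.png

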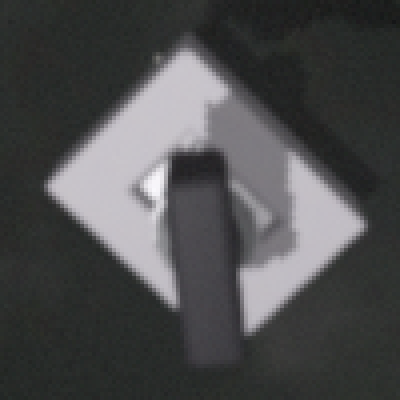

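```bash
python3 - <<'E'
from h import *
w=np.load("w2.npy",allow_pickle=True).item()["s"]
im=w["image"][215:340,270:375,::-1]
im=np.clip((im.astype(float)/255)**.6*255,0,255).astype(np.uint8)
cv2.imwrite("pics/w2z.png",cv2.resize(im,None,fx=4.7,fy=4.7,interpolation=3))
E
```

```text
(no output)
```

View pics/w2z.png

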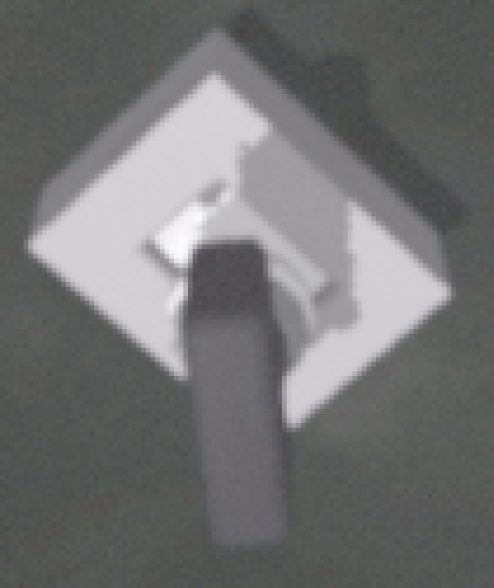

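```bash
python3 - <<'E'
from h import *
d1=np.load("w1.npy",allow_pickle=True).item();d2=np.load("w2.npy",allow_pickle=True).item()
c1=cam(d1["s"],d1["o"]);c2=cam(d2["s"],d2["o"])
f1=lambda p:((p[0]+.5)/4-.5+270,(p[1]+.5)/4-.5+145)
f2=lambda p:((p[0]+.5)/4.7-.5+270,(p[1]+.5)/4.7-.5+215)
P={"A":((170,183),(190,318)),"B":((222,183),(272,318)),"C":((190,365),(215,545)),"D":((242,362),(288,540)),
"st":((190,45),(216,72)),"sl":((45,187),(28,245)),"sr":((366,228),(450,293))}
T={}
for k,(a,b) in P.items():
    p,e=tri(ray(c1,f1(a)),ray(c2,f2(b))); T[k]=p; print(k,p.round(4),np.round(e,4))
for z in (.076,.079):
  for c,f,i in ((c1,f1,0),(c2,f2,1)):
    q={k:onz(c,f(P[k][i]),z) for k in "ABCD"}
    m=sum(q.values())/4; ax=(q["C"]+q["D"]-q["A"]-q["B"])/2
    print(z,"bar",m.round(4),np.degrees(np.arctan2(ax[1],ax[0])),np.linalg.norm(ax),np.linalg.norm(q["A"]-q["B"]))
for c,f,i in ((c1,f1,0),(c2,f2,1)):
    q={k:onz(c,f(P[k][i]),.024) for k in ("st","sl","sr")}
    print("stand c",((q["sl"]+q["sr"])/2).round(4)); 
    for a,b in (("st","sl"),("st","sr")):
        v=q[b]-q[a]; print(np.linalg.norm(v),np.degrees(np.arctan2(v[1],v[0])))
E
```

```text
A [ 0.4369 -0.3579  0.0731] [0.0001 0.0001]
B [ 0.4454 -0.3495  0.0731] [0.0008 0.0008]
C [ 0.4682 -0.3841  0.0761] [0.0003 0.0003]
D [ 0.4762 -0.3756  0.0753] [0.0001 0.0001]
st [ 0.4246 -0.3408  0.0233] [0.0003 0.0003]
sl [ 0.4239 -0.3919  0.0227] [0. 0.]
sr [ 0.4897 -0.343   0.0208] [0.0002 0.0002]
0.076 bar [ 0.4563 -0.3665  0.076 ] -39.54469764780649 0.0412860855133959 0.010899305273248148
0.076 bar [ 0.456 -0.366  0.076] -41.02613961585299 0.04207995840060513 0.012659460114814726
0.079 bar [ 0.4556 -0.3657  0.079 ] -39.544697647806494 0.04082242278474918 0.010776900798217234
0.079 bar [ 0.4545 -0.3645  0.079 ] -41.026139615852934 0.04147639157211906 0.012477881271054873
stand c [ 0.4563 -0.3669  0.024 ]
0.051066996856187534 -91.10483617839482
0.06415560223305558 -1.720319640384371
stand c [ 0.4558 -0.3667  0.024 ]
0.05045313767627655 -90.66631173066455
0.06383092325362028 -1.1430766226762343
```

Measured: bar top at z≈0.075–0.077, centre at (0.456,−0.367), bar at −40.5°, stand x axis at −1.2°. Moving in to grasp.

{"name": "servo_tool", "arguments": {"moves": [[0,[0.115,-0.123,0],0.0066],[0,[0.11,-0.124,0],0.0065],[0,[0,0,-0.15],0],[0,[0,0,-0.15],0],[0,[0,0,-0.11],0],[0,[0,0,-0.03],0],[0,[0,0,0],0]], "newtons": 35}}

```text
clock: 3.98
tool_pos: [0.4556, -0.3664, 0.0543]
orientation: [-1.571, -0.001, -0.708]
contact_force: [0.1, 0.0, 0.9]
width: 0.0853
```

```bash
python3 - <<'E'
from h import *
from plant import snapshot,manip
o=manip.observe(); w=snapshot("wrist"); print(o["clock"],o["tool_pos"],o["orientation"],o["contact_force"])
np.save("w3.npy",{"o":o,"s":w},allow_pickle=True)
cv2.imwrite("pics/w3.png",w["image"][:,:,::-1])
E
```

```text
3.975 [ 0.45564023 -0.36638748  0.05431566] [-1.57087660e+00 -6.69570341e-04 -7.07812931e-01] [0.06470253 0.03778215 0.90525903]
```

View pics/w3.png

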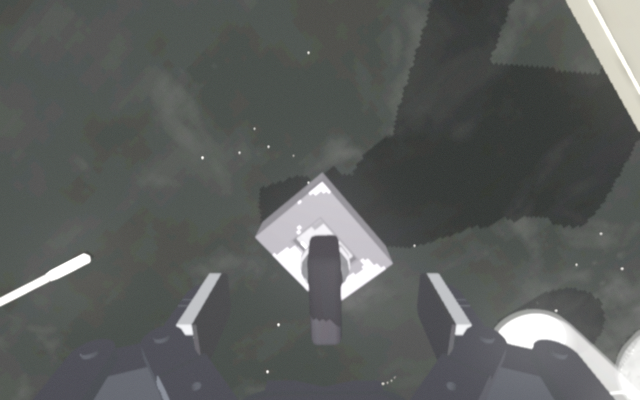

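The bar sits midway between the pads (columns 309–341; pads at 220 and 428) and lines up with them. Closing and lifting.

{"name": "servo_tool", "arguments": {"moves": [[255,[0,0,0],0],[255,[0,0,0],0],[255,[0,0,0],0],[255,[0,0,0],0],[255,[0,0,0],0],[255,[0,0,0],0],[255,[0,0,0],0]], "newtons": 40}}

```text
clock: 4.9
tool_pos: [0.4553, -0.366, 0.054]
orientation: [-1.571, -0.0, -0.708]
contact_force: [-0.3, 0.7, 3.3]
width: 0.0133
```

```bash
python3 - <<'E'
from h import *
from plant import snapshot,manip
o=manip.observe(); print(o["clock"],o["tool_pos"],o["orientation"],o["contact_force"],o["ft_torque"],o["width"])
w=snapshot("wrist")
cv2.imwrite("pics/w4.png",cv2.resize(w["image"][150:400,200:450,::-1],None,fx=2.4,fy=2.4,interpolation=3))
E
```

```text
4.9 [ 0.45532421 -0.36599369  0.0539708 ] [-1.57081553e+00 -3.45709510e-04 -7.07784421e-01] [-0.26765247  0.68613066  3.25257759] [ 0.08788692 -0.0304488  -0.03045893] 0.013317527717050963
```

View pics/w4.png

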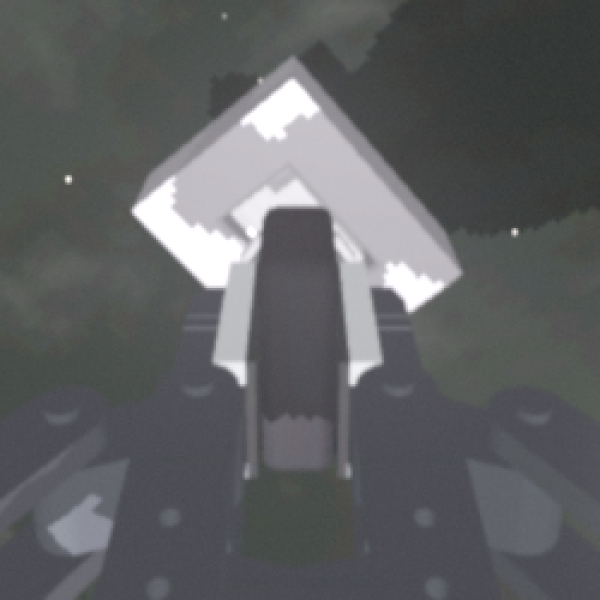

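{"name": "servo_tool", "arguments": {"moves": [[255,[0,0,0.1],0],[255,[0,0,0.2],0],[255,[0,0,0.2],0],[255,[0,0.1,0.2],0],[255,[0.06,0.29,0.05],0],[255,[0.06,0.29,0],0],[255,[0.06,0.29,0],0],[255,[0.06,0.29,0],0],[255,[0.06,0.29,0],0],[255,[0.06,0.29,0],0]]}}

```text
clock: 6.2
tool_pos: [0.5271, 0.0039, 0.2048]
orientation: [-1.571, -0.001, -0.708]
contact_force: [1.6, -0.1, -1.8]
width: 0.0134
```

{"name": "servo_tool", "arguments": {"moves": [[255,[0.06,0.29,0],0],[255,[0.04,0.29,0],0],[255,[0.04,0.29,0],0],[255,[0.04,0.2,0],0],[255,[0.02,0.08,0],0],[255,[0,0,0],0],[255,[0,0,0],0]]}}

```text
clock: 7.08
tool_pos: [0.5671, 0.2306, 0.2038]
orientation: [-1.572, -0.0, -0.709]
contact_force: [0.1, -0.5, -2.6]
width: 0.013
```

```bash
cat > look.py <<'E'
import sys
from h import *
from plant import snapshot,manip
n=sys.argv[1]
o=manip.observe(); w=snapshot("wrist"); print(o["clock"],o["tool_pos"],o["orientation"],o["contact_force"],o["ft_torque"],o["width"],o["joint_positions"][5])
np.save(n+".npy",{"o":o,"s":w},allow_pickle=True)
im=w["image"][:,:,::-1]; k=1
if len(sys.argv)>2:
    x0,y0,x1,y1=map(int,sys.argv[2:6]);k=float(sys.argv[6]);im=cv2.resize(im[y0:y1,x0:x1],None,fx=k,fy=k,interpolation=3)
cv2.imwrite(f"pics/{n}.png",im)
E
python3 look.py w5
```

```text
7.075 [0.56707616 0.230646   0.20377799] [-1.57175055e+00 -1.94520845e-04 -7.08857245e-01] [ 0.11460833 -0.48341838 -2.56415216] [ 0.00668921 -0.00662375 -0.0266161 ] 0.013048539849122858 -0.6038429766824607
```

View pics/w5.png

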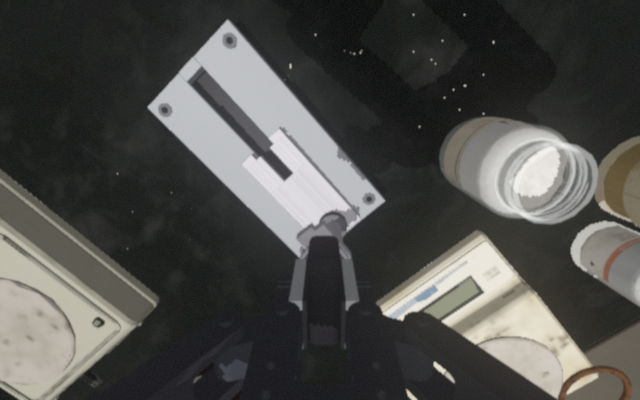

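The wrist view shows the whole slot from about (195,72) to (290,178), and the fork root near (283,178).

```bash
python3 - <<'E'
from h import *
w=np.load("w5.npy",allow_pickle=True).item()["s"]
im=w["image"][10:260,140:390,::-1]
cv2.imwrite("pics/w5z.png",cv2.resize(im[20:190,30:170],None,fx=3.5,fy=3.5,interpolation=3))
cv2.imwrite("pics/w5y.png",cv2.resize(im,None,fx=2.4,fy=2.4,interpolation=3))
E
```

```text
(no output)
```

View pics/w5z.png

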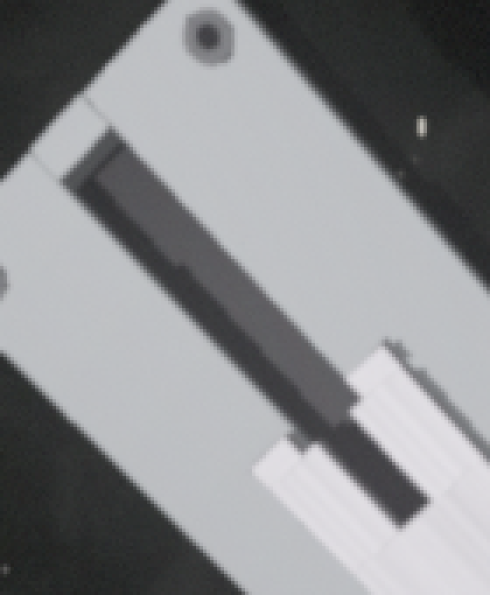

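View pics/w5y.png

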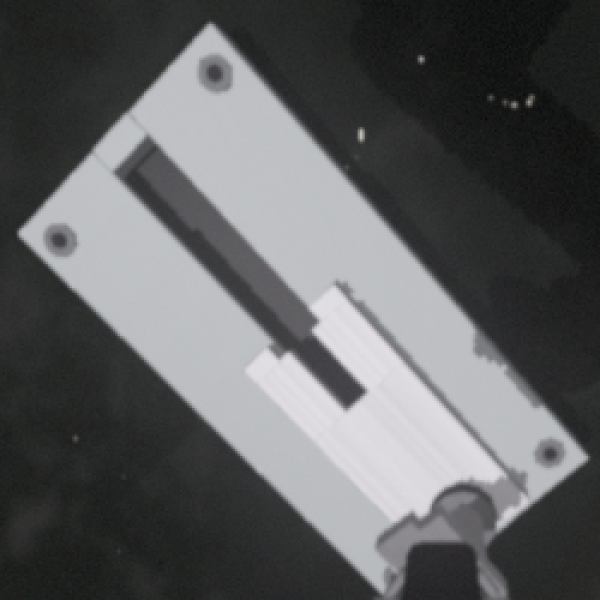

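```bash
cat > m5.py <<'E'
from h import *
d=np.load("w5.npy",allow_pickle=True).item();c=cam(d["s"],d["o"])
z=lambda p:((p[0]+.5)/3.5-.5+170,(p[1]+.5)/3.5-.5+30)
y=lambda p:((p[0]+.5)/2.4-.5+140,(p[1]+.5)/2.4-.5+10)
q=[onz(c,y(p),.024) for p in ((210,22),(18,233),(588,458))]
print("base",np.round(q,4),np.linalg.norm(q[0]-q[1]),np.linalg.norm(q[0]-q[2]))
ang=lambda v:np.degrees(np.arctan2(v[1],v[0]))
print(ang(q[2]-q[0]),ang(q[0]-q[1]),"ctr",((q[1]+q[2])/2).round(4))
L=[onz(c,z(p),.024) for p in ((65,180),(290,432))];R=[onz(c,z(p),.024) for p in ((113,128),(348,382))]
print("slot L",np.round(L,4),ang(L[1]-L[0]),"R",np.round(R,4),ang(R[1]-R[0]),"width",np.linalg.norm(L[0]-R[0]))
print("end mid",((L[0]+R[0])/2).round(4))
F=[onz(c,z(p),.032) for p in ((428,497),(403,527),(355,405),(318,445),(385,345),(255,468))]
print("fork",np.round(F,4)); print("root mid",((F[0]+F[1])/2).round(4),np.linalg.norm(F[0]-F[1]),ang(F[0]-F[2]),ang(F[1]-F[3]),"tip mid",((F[4]+F[5])/2).round(4),np.linalg.norm(F[4]-F[5]))
E
python3 m5.py
```

```text
base [[0.4016 0.2625 0.024 ]
 [0.4034 0.1536 0.024 ]
 [0.6205 0.2659 0.024 ]] 0.10889740084440115 0.21896649116744543
0.9003865250928268 90.94793381304206 ctr [0.512  0.2098 0.024 ]
slot L [[0.4133 0.1994 0.024 ]
 [0.4981 0.1977 0.024 ]] -1.1746215389359982 R [[0.413  0.2181 0.024 ]
 [0.4987 0.2194 0.024 ]] 0.8572128053086717 width 0.018706703737490036
end mid [0.4131 0.2088 0.024 ]
fork [[0.5359 0.2161 0.032 ]
 [0.5376 0.2051 0.032 ]
 [0.5045 0.2182 0.032 ]
 [0.5057 0.2031 0.032 ]
 [0.4982 0.2351 0.032 ]
 [0.499  0.1856 0.032 ]]
root mid [0.5367 0.2106 0.032 ] 0.011162578696111482 -3.8455537531731423 3.520197931658104 tip mid [0.4986 0.2104 0.032 ] 0.04952512489130018
```

```bash
python3 - <<'E'
from h import *
for n,(x0,y0,x1,y1) in {"w3":(255,165,395,310),"w2":(290,240,350,290)}.items():
    im=np.load(n+".npy",allow_pickle=True).item()["s"]["image"][y0:y1,x0:x1,::-1]
    k=560/(y1-y0); im=cv2.resize(im,None,fx=k,fy=k,interpolation=3).astype(float)
    if n=="w2": im=np.clip((im-90)*255/165,0,255)
    cv2.imwrite(f"pics/{n}h.png",im.astype(np.uint8)); print(n,k)
E
```

```text
w3 3.8620689655172415
w2 11.2
```

View pics/w3h.png

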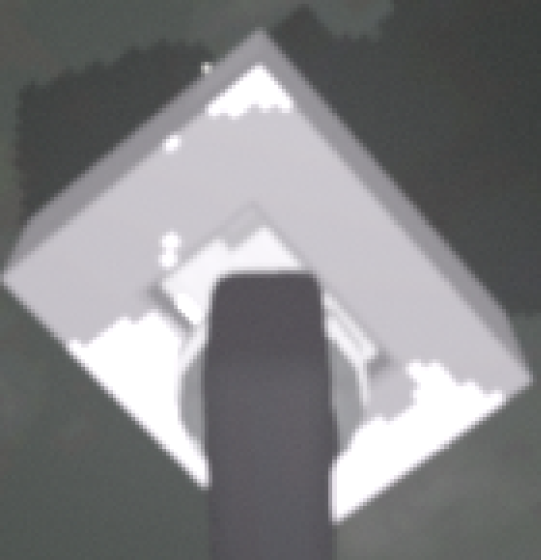

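View pics/w2h.png

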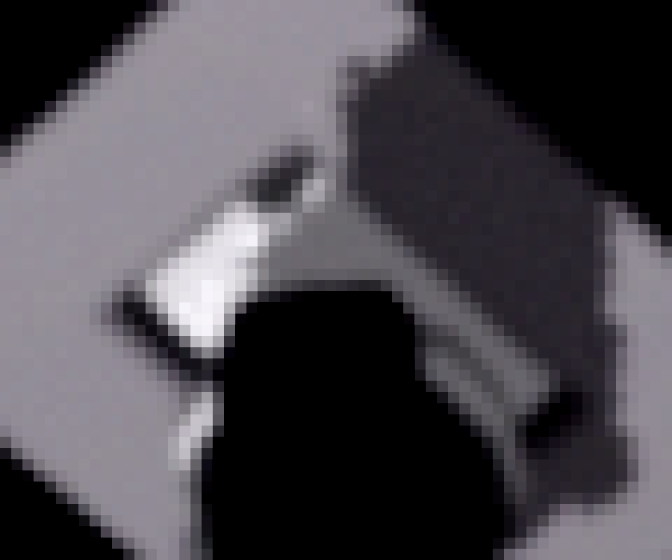

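```bash
python3 - <<'E'
from h import *
d=np.load("w3.npy",allow_pickle=True).item();c=cam(d["s"],d["o"]);k=3.862
f=lambda p:((p[0]+.5)/k-.5+255,(p[1]+.5)/k-.5+165)
ang=lambda v:np.degrees(np.arctan2(v[1],v[0]))
def L(a,b,z):
    A,B=onz(c,f(a),z),onz(c,f(b),z); print(a,b,ang(B-A).round(1),np.linalg.norm(B-A).round(4),A.round(4),B.round(4))
L((163,287),(262,228),.020);L((265,230),(372,352),.020)
L((150,292),(252,205),.024);L((252,205),(385,352),.024)
L((5,278),(260,65),.024);L((260,65),(530,380),.024)
E
```

```text
(163, 287) (262, 228) 82.0 0.0177 [ 0.4417 -0.3757  0.02  ] [ 0.4442 -0.3581  0.02  ]
(265, 230) (372, 352) -1.4 0.0259 [ 0.4447 -0.358   0.02  ] [ 0.4706 -0.3586  0.02  ]
(150, 292) (252, 205) 91.6 0.0204 [ 0.4399 -0.3762  0.024 ] [ 0.4393 -0.3559  0.024 ]
(252, 205) (385, 352) -0.4 0.0308 [ 0.4393 -0.3559  0.024 ] [ 0.4701 -0.3561  0.024 ]
(5, 278) (260, 65) 90.0 0.0494 [ 0.4244 -0.3909  0.024 ] [ 0.4244 -0.3415  0.024 ]
(260, 65) (530, 380) -0.8 0.0636 [ 0.4244 -0.3415  0.024 ] [ 0.488  -0.3424  0.024 ]
```

Head long edge at −1.4° and base axis at +0.9°, so I'll turn by about +2.2°. The bolt axis sits about 1.2 mm ahead of the TCP. Moving over the slot.

{"name": "servo_tool", "arguments": {"moves": [[255,[-0.27,-0.052,0],0.003],[255,[-0.27,-0.052,0],0.003],[255,[0,0,-0.2],0],[255,[0,0,-0.2],0],[255,[0,0,-0.15],0],[255,[0,0,-0.09],0],[255,[0,0,0],0],[255,[0,0,0],0]]}}

```text
clock: 8.12
tool_pos: [0.4603, 0.2113, 0.077]
orientation: [-1.569, -0.001, -0.671]
contact_force: [-0.2, -0.4, -1.3]
width: 0.0134
```

```bash
python3 look.py w6 200 130 440 370 2.5; python3 - <<'E'
from h import *
from plant import snapshot
for n,(x0,y0,x1,y1) in {"top":(215,175,300,275),"side":(235,120,345,200)}.items():
    s=snapshot(n)["image"][y0:y1,x0:x1,::-1]; cv2.imwrite(f"pics/{n}6.png",cv2.resize(s,None,fx=5,fy=5,interpolation=3))
E
```

```text
8.125 [0.46031486 0.21132474 0.07704146] [-1.56916830e+00 -1.22175595e-03 -6.70548786e-01] [-0.17462304 -0.36098044 -1.34468487] [-0.01826949 -0.02166709 -0.02512112] 0.013359939609861253 -0.6256289250416556
```

View pics/w6.png

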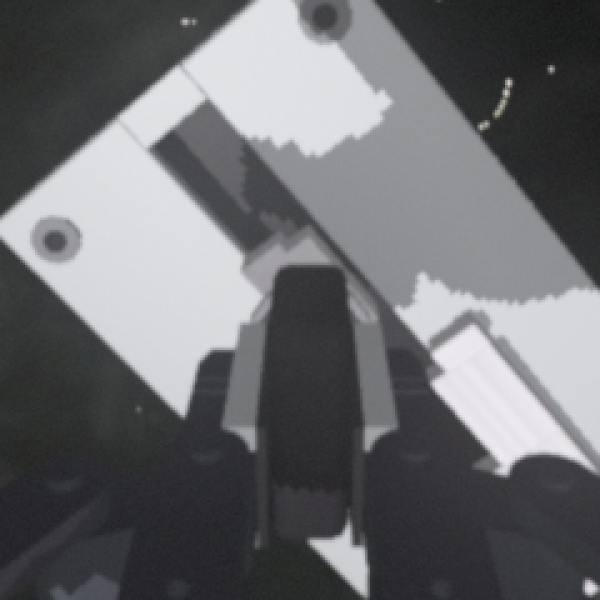

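View pics/side6.png

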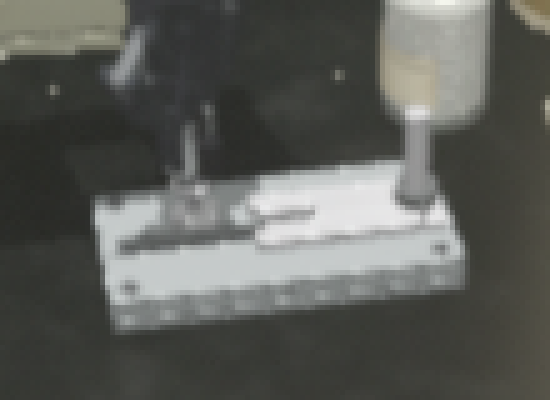

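```bash
python3 - <<'E'
from h import *
im=np.load("w6.npy",allow_pickle=True).item()["s"]["image"][160:270,240:360,::-1]
cv2.imwrite("pics/w6h.png",cv2.resize(im,None,fx=5.4,fy=5.4,interpolation=3))
E
```

```text
(no output)
```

View pics/w6h.png

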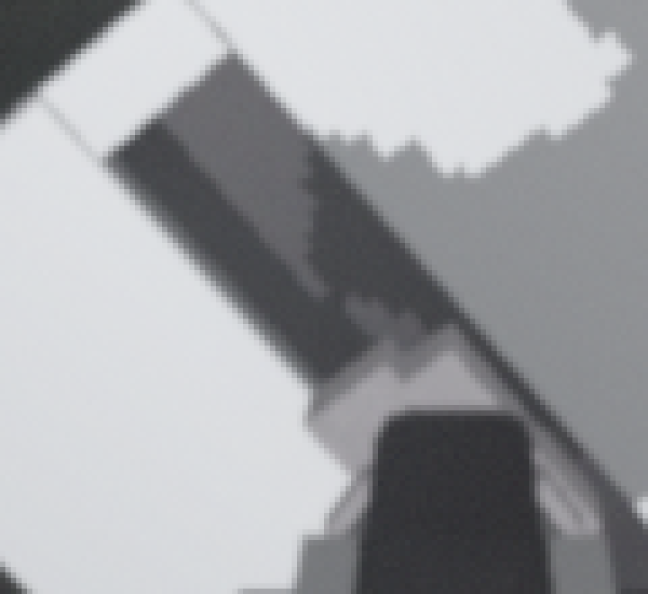

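```bash
python3 - <<'E'
from h import *
d=np.load("w6.npy",allow_pickle=True).item();c=cam(d["s"],d["o"]);k=5.4
f=lambda p:((p[0]+.5)/k-.5+240,(p[1]+.5)/k-.5+160)
ang=lambda v:np.degrees(np.arctan2(v[1],v[0]))
def L(n,a,b,z):
    A,B=onz(c,f(a),z),onz(c,f(b),z); print(n,ang(B-A).round(1),np.linalg.norm(B-A).round(4),A.round(4),B.round(4))
L("headend",(312,418),(460,348),.043);L("headR",(460,348),(600,525),.043);L("headR2",(460,348),(510,408),.043);L("headL",(312,420),(350,468),.043)
L("slotR",(232,52),(445,292),.024);L("slotL",(105,163),(305,382),.024);L("slotend",(105,163),(232,52),.024)
print("base ctr y at .46", .2098-.052*.0157)
E
```

```text
headend 78.4 0.0178 [0.4459 0.2027 0.043 ] [0.4495 0.2202 0.043 ]
headR -2.1 0.0259 [0.4495 0.2202 0.043 ] [0.4754 0.2192 0.043 ]
headR2 -0.6 0.0087 [0.4495 0.2202 0.043 ] [0.4582 0.2201 0.043 ]
headL -3.5 0.0069 [0.4461 0.2026 0.043 ] [0.453  0.2022 0.043 ]
slotR 1.3 0.0368 [0.412  0.2177 0.024 ] [0.4489 0.2186 0.024 ]
slotL 0.8 0.0346 [0.4128 0.1981 0.024 ] [0.4474 0.1986 0.024 ]
slotend 92.1 0.0196 [0.4128 0.1981 0.024 ] [0.412  0.2177 0.024 ]
base ctr y at .46 0.2089836
```

The head is about 2.4 mm too far to +y and about 1.5° clockwise of the slot. Correcting and lowering to the mouth.

{"name": "servo_tool", "arguments": {"moves": [[255,[0,-0.012,0],0.004],[255,[0,0,-0.03],0],[255,[0,0,-0.02],0],[255,[0,0,0],0]]}}

```text
clock: 8.78
tool_pos: [0.4586, 0.2088, 0.065]
orientation: [-1.572, 0.001, -0.645]
contact_force: [-0.0, 0.4, -2.0]
width: 0.0133
```

```bash
python3 look.py w7 240 160 360 270 5.4
```

```text
8.775 [0.45859214 0.20879685 0.06501887] [-1.57187085e+00  8.88961136e-04 -6.44994315e-01] [-0.03689784  0.39169295 -2.02269963] [-0.01816834  0.01589991  0.02927675] 0.013265668932311995 -0.6552395593332991
```

View pics/w7.png

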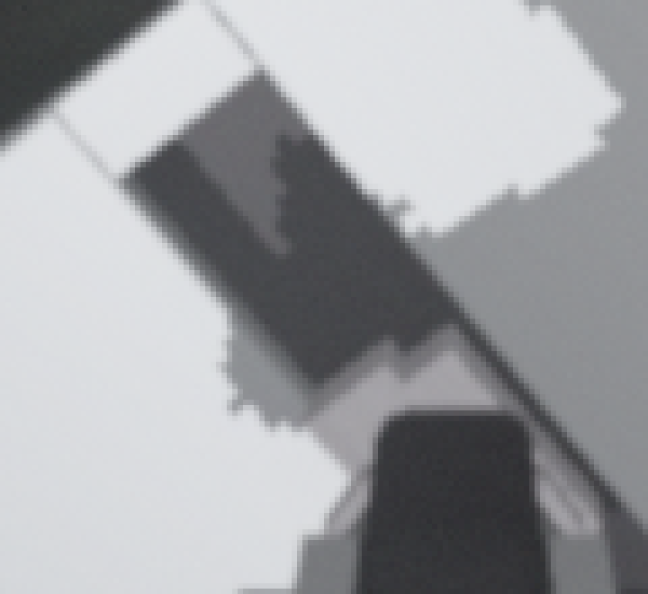

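```bash
python3 - <<'E'
from h import *
d=np.load("w7.npy",allow_pickle=True).item();c=cam(d["s"],d["o"]);k=5.4
f=lambda p:((p[0]+.5)/k-.5+240,(p[1]+.5)/k-.5+160)
ang=lambda v:np.degrees(np.arctan2(v[1],v[0]))
def L(n,a,b,z):
    A,B=onz(c,f(a),z),onz(c,f(b),z); print(n,ang(B-A).round(1),np.linalg.norm(B-A).round(4),A.round(4),B.round(4))
for z in (.031,.029):
  L("headend",(312,418),(460,348),z);L("headR",(460,348),(600,525),z);L("headL",(312,420),(350,468),z)
L("slotR",(262,72),(445,292),.024);L("slotL",(122,184),(310,380),.024)
E
```

```text
headend 79.9 0.0178 [0.4443 0.1998 0.031 ] [0.4474 0.2173 0.031 ]
headR -0.6 0.0259 [0.4474 0.2173 0.031 ] [0.4733 0.2171 0.031 ]
headL -1.9 0.0069 [0.4445 0.1997 0.031 ] [0.4514 0.1994 0.031 ]
headend 79.9 0.018 [0.4449 0.1991 0.029 ] [0.448  0.2169 0.029 ]
headR -0.6 0.0262 [0.448  0.2169 0.029 ] [0.4742 0.2166 0.029 ]
headL -1.9 0.007 [0.4451 0.199  0.029 ] [0.4521 0.1988 0.029 ]
slotR 1.0 0.031 [0.4124 0.2178 0.024 ] [0.4434 0.2183 0.024 ]
slotL 3.8 0.0298 [0.4129 0.1982 0.024 ] [0.4427 0.2001 0.024 ]
```

{"name": "servo_tool", "arguments": {"moves": [[255,[0,0.001,0],0.003],[255,[0,0,-0.012],0],[255,[0,0,-0.012],0],[255,[0,0,-0.008],0],[255,[0,0,0],0]]}}

```text
clock: 9.45
tool_pos: [0.459, 0.2091, 0.0591]
orientation: [-1.571, 0.0, -0.626]
contact_force: [0.2, 1.1, -1.3]
width: 0.0129
```

```bash
python3 look.py w8 240 160 360 270 5.4
```

```text
9.45 [0.45899209 0.20907352 0.05911012] [-1.57113467e+00  2.84646266e-04 -6.26114525e-01] [ 0.20233242  1.0748286  -1.32173706] [ 0.05372137  0.03637708 -0.02626865] 0.01294146074686033 -0.6737500585603098
```

View pics/w8.png

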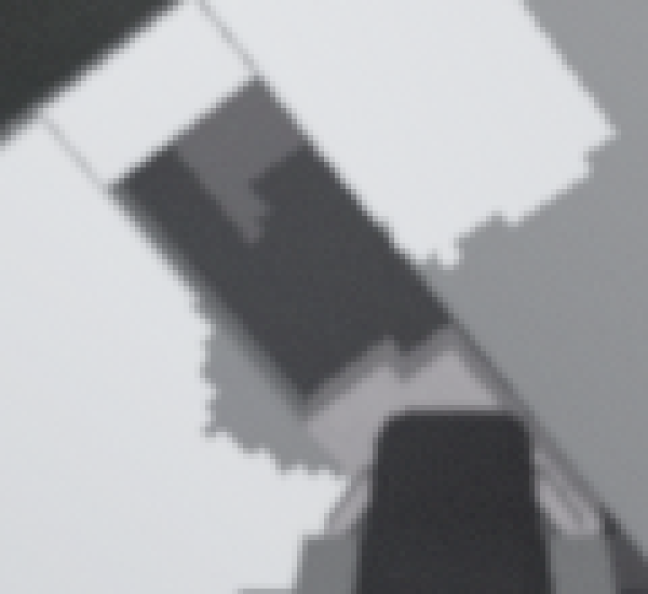

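The head is entering the mouth with no contact force. Continuing down.

{"name": "servo_tool", "arguments": {"moves": [[255,[0,0,-0.012],0],[255,[0,0,-0.012],0],[255,[0,0,-0.008],0],[255,[0,0,0],0]]}}

```text
clock: 10.0
tool_pos: [0.459, 0.2091, 0.0527]
orientation: [-1.571, 0.0, -0.626]
contact_force: [0.1, -0.5, -1.1]
width: 0.0132
```

```bash
python3 look.py w9 240 160 360 270 5.4
```

```text
10.0 [0.4590025  0.20905736 0.05271677] [-1.57116880e+00  2.89793366e-04 -6.26124732e-01] [ 0.07351193 -0.52921885 -1.05995389] [ 0.0225855   0.04573025 -0.01472651] 0.013238264564626925 -0.6737547007606132
```

View pics/w9.png

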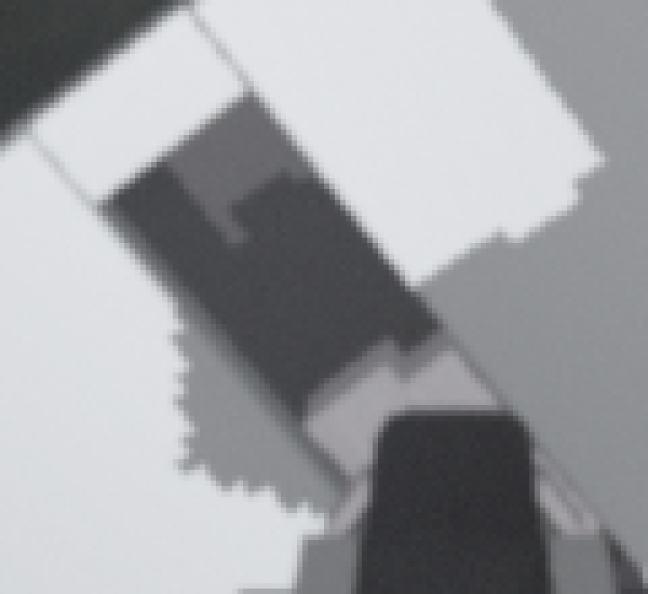

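{"name": "servo_tool", "arguments": {"moves": [[255,[0,0,-0.006],0],[255,[0,0,0],0]]}}

```text
clock: 10.3
tool_pos: [0.4591, 0.2091, 0.0517]
orientation: [-1.571, 0.0, -0.626]
contact_force: [-0.1, 0.2, -1.8]
width: 0.013
```

{"name": "servo_tool", "arguments": {"moves": [[255,[0,0,-0.004],0],[255,[0,0,0],0]]}}

```text
clock: 10.55
tool_pos: [0.4591, 0.2091, 0.0509]
orientation: [-1.571, 0.0, -0.626]
contact_force: [0.5, 0.4, -2.1]
width: 0.013
```

{"name": "servo_tool", "arguments": {"moves": [[255,[0,0,-0.004],0],[255,[0,0,0],0]]}}

```text
clock: 10.8
tool_pos: [0.4592, 0.2091, 0.0501]
orientation: [-1.571, -0.0, -0.626]
contact_force: [0.4, -0.2, -2.0]
width: 0.0129
```

{"name": "servo_tool", "arguments": {"moves": [[255,[0,0,-0.004],0],[255,[0,0,0],0]]}}

```text
clock: 11.05
tool_pos: [0.4594, 0.2092, 0.0499]
orientation: [-1.571, -0.0, -0.626]
contact_force: [-2.6, 0.2, 4.6]
width: 0.0132
```

Floor found at TCP z≈0.050. Raising 1.2 mm and turning clockwise.

{"name": "servo_tool", "arguments": {"moves": [[255,[0,0,0.006],0],[255,[0,0,0],-0.025],[255,[0,0,0],-0.025],[255,[0,0,0],-0.025],[255,[0,0,0],-0.025],[255,[0,0,0],-0.025],[255,[0,0,0],-0.025],[255,[0,0,0],-0.025],[255,[0,0,0],-0.025],[255,[0,0,0],0]]}}

```text
clock: 12.3
tool_pos: [0.4592, 0.2093, 0.0504]
orientation: [-1.571, 0.001, -1.882]
contact_force: [-0.1, 0.7, -2.0]
width: 0.0134
```

```bash
python3 look.py w10 200 130 440 370 2.5
```

```text
12.3 [0.4591883  0.20932948 0.05035782] [-1.57083793e+00  5.28086192e-04 -1.88150832e+00] [-0.10391191  0.68260512 -2.02498296] [ 0.34973309 -0.07809749  0.05288842] 0.013404851240880106 0.5814477666729931
```

View pics/w10.png

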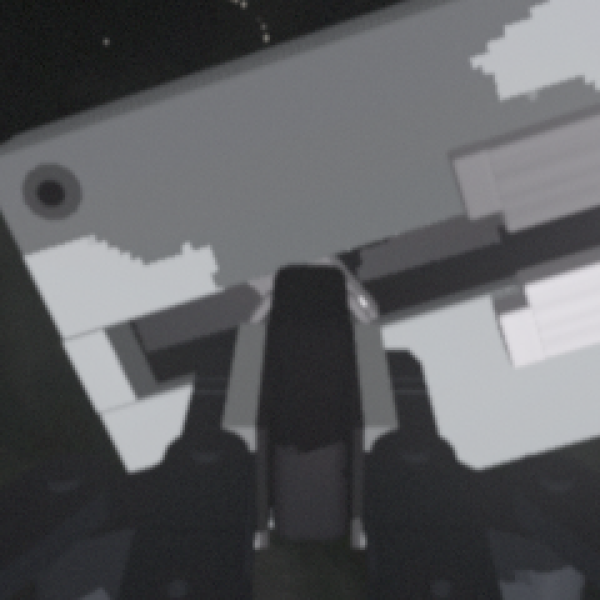

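{"name": "servo_tool", "arguments": {"moves": [[255,[0,0,0],-0.015],[255,[0,0,0],0]]}}

```text
clock: 12.6
tool_pos: [0.4594, 0.2094, 0.0506]
orientation: [-1.57, 0.001, -1.974]
contact_force: [0.8, 2.3, -2.2]
width: 0.0133
```

```bash
cat > st.py <<'E'
from plant import manip
o=manip.observe()
for k in ("clock","tool_pos","orientation","contact_force","ft_torque","width"): print(k,getattr(o[k],'round',lambda n:o[k])(4) if k!="clock" else o[k])
E
python3 st.py
```

```text
clock 12.6
tool_pos [0.4594 0.2094 0.0506]
orientation [-1.5705e+00  7.0000e-04 -1.9739e+00]
contact_force [ 0.7957  2.2591 -2.2439]
ft_torque [ 0.4795 -0.2186  0.0549]
width 0.01325404746388743
```

{"name": "servo_tool", "arguments": {"moves": [[255,[0,0.003,0],0],[255,[0,0,0],0]]}}

```text
clock: 12.85
tool_pos: [0.4591, 0.2096, 0.0505]
orientation: [-1.571, -0.0, -1.975]
contact_force: [-0.2, 0.5, -2.1]
width: 0.013
```

```bash
python3 st.py
```

```text
clock 12.85
tool_pos [0.4591 0.2096 0.0505]
orientation [-1.5709e+00 -3.0000e-04 -1.9753e+00]
contact_force [-0.2232  0.5308 -2.0858]
ft_torque [ 0.2686 -0.1619 -0.0211]
width 0.013030876986059682
```

{"name": "servo_tool", "arguments": {"moves": [[255,[0,0.001,0],-0.015],[255,[0,0,0],0]]}}

```text
clock: 13.1
tool_pos: [0.459, 0.2097, 0.0504]
orientation: [-1.571, -0.001, -2.07]
contact_force: [0.5, 0.6, -1.9]
width: 0.0131
```

```bash
python3 st.py
```

```text
clock 13.1
tool_pos [0.459  0.2097 0.0504]
orientation [-1.5711e+00 -5.0000e-04 -2.0696e+00]
contact_force [ 0.5057  0.5781 -1.9332]
ft_torque [ 0.1535 -0.0025  0.0771]
width 0.013112002317817898
```

{"name": "servo_tool", "arguments": {"moves": [[255,[0,0,0],-0.012],[255,[0,0,0],0]]}}

```text
clock: 13.35
tool_pos: [0.4589, 0.2097, 0.0504]
orientation: [-1.571, -0.001, -2.144]
contact_force: [-0.0, -0.3, -2.7]
width: 0.0127
```

```bash
python3 st.py
```

```text
clock 13.35
tool_pos [0.4589 0.2097 0.0504]
orientation [-1.5711e+00 -6.0000e-04 -2.1440e+00]
contact_force [-0.0146 -0.3172 -2.7428]
ft_torque [0.0932 0.0397 0.0018]
width 0.012732019510445742
```

{"name": "servo_tool", "arguments": {"moves": [[255,[0,0,0],-0.012],[255,[0,0,0],-0.012],[255,[0,0,0],0]]}}

```text
clock: 13.72
tool_pos: [0.4591, 0.2099, 0.0505]
orientation: [-1.571, -0.0, -2.294]
contact_force: [0.5, 1.5, -2.3]
width: 0.013
```

```bash
python3 st.py; python3 look.py w11 200 130 440 370 2.5
```

```text
clock 13.725
tool_pos [0.4591 0.2099 0.0505]
orientation [-1.5709e+00 -1.0000e-04 -2.2944e+00]
contact_force [ 0.5436  1.4843 -2.2938]
ft_torque [ 0.2133 -0.0783  0.0324]
width 0.013031619659036202
13.725 [0.45909758 0.20991747 0.05047229] [-1.57094243e+00 -8.40897820e-05 -2.29438839e+00] [ 0.5435856   1.48425467 -2.2938157 ] [ 0.21326861 -0.07831343  0.03238298] 0.013031619659036202 0.9960131951647424
```

View pics/w11.png

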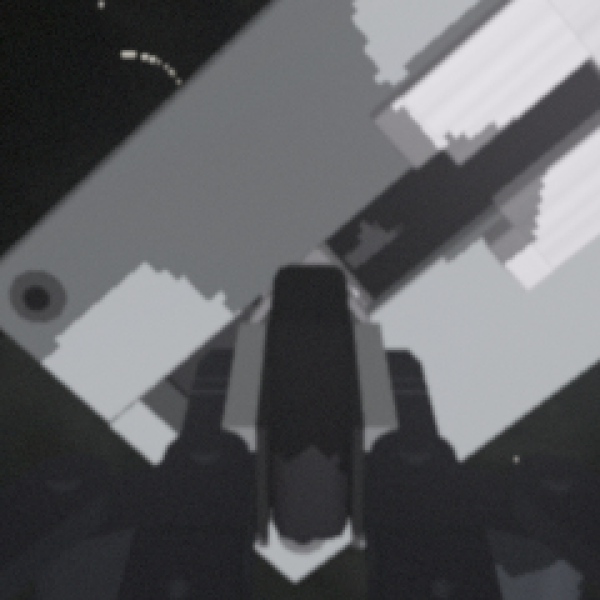

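```bash
python3 - <<'E'
from h import *
im=np.load("w11.npy",allow_pickle=True).item()["s"]["image"][200:270,290:380,::-1].astype(float)
im=np.clip(im*1.5,0,255).astype(np.uint8)
cv2.imwrite("pics/w11h.png",cv2.resize(im,None,fx=8,fy=8,interpolation=3))
E
```

```text
(no output)
```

View pics/w11h.png

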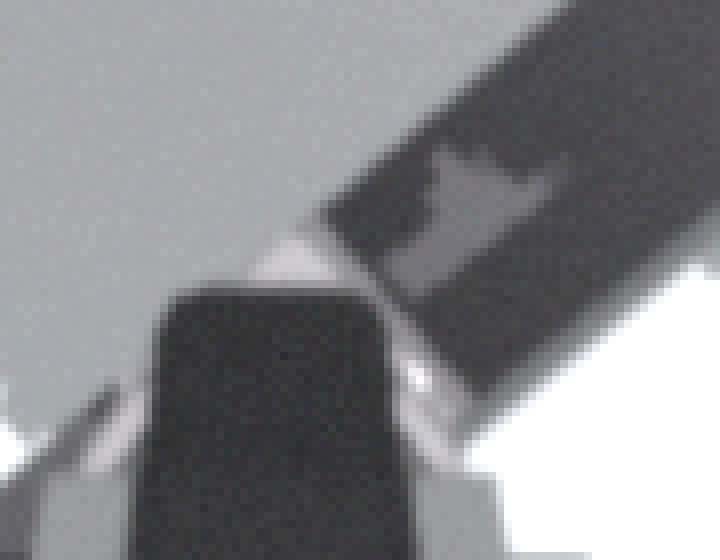

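```bash
python3 - <<'E'
from h import *
d=np.load("w11.npy",allow_pickle=True).item();c=cam(d["s"],d["o"]);k=8
f=lambda p:((p[0]+.5)/k-.5+290,(p[1]+.5)/k-.5+200)
ang=lambda v:np.degrees(np.arctan2(v[1],v[0]))
def L(n,a,b,z):
    A,B=onz(c,f(a),z),onz(c,f(b),z); print(n,ang(B-A).round(1),np.linalg.norm(B-A).round(4),A.round(4),B.round(4))
L("headtopedge",(335,240),(465,400),.017);L("headbot",(330,215),(480,390),.009);L("slotL",(320,215),(560,0),.024)
L("slotR",(480,445),(700,268),.024)
E
```

```text
headtopedge -94.3 0.0159 [0.4691 0.2147 0.017 ] [0.4679 0.1989 0.017 ]
headbot -92.7 0.0185 [0.4681 0.2139 0.009 ] [0.4672 0.1954 0.009 ]
slotL 2.6 0.0222 [0.4713 0.2191 0.024 ] [0.4935 0.2201 0.024 ]
slotR 0.9 0.0201 [0.4683 0.1984 0.024 ] [0.4884 0.1987 0.024 ]
```

The head's front edge is square to the slot: −93° against the slot's +1°. Only about 1.7 rad of wrist travel is left, so I'll set the bolt on the channel floor, release, turn the open hand back half a turn, and regrip.

{"name": "servo_tool", "arguments": {"moves": [[255,[0,0,-0.002],0],[0,[0,0,0],0],[0,[0,0,0],0],[0,[0,0,0],0],[0,[0,0,0],0],[0,[0,0,0],0]]}}

```text
clock: 14.52
tool_pos: [0.4592, 0.2099, 0.0501]
orientation: [-1.571, -0.0, -2.297]
contact_force: [0.9, -0.4, -0.3]
width: 0.0855
```

```bash
python3 look.py w12 200 130 440 370 2.5
```

```text
14.525 [0.45919138 0.20989855 0.05014662] [-1.57074778e+00 -2.19872622e-05 -2.29735041e+00] [ 0.86325309 -0.40808253 -0.25461038] [-0.04749359  0.01986532  0.02501198] 0.08549672507158057 0.999055515186419
```

View pics/w12.png

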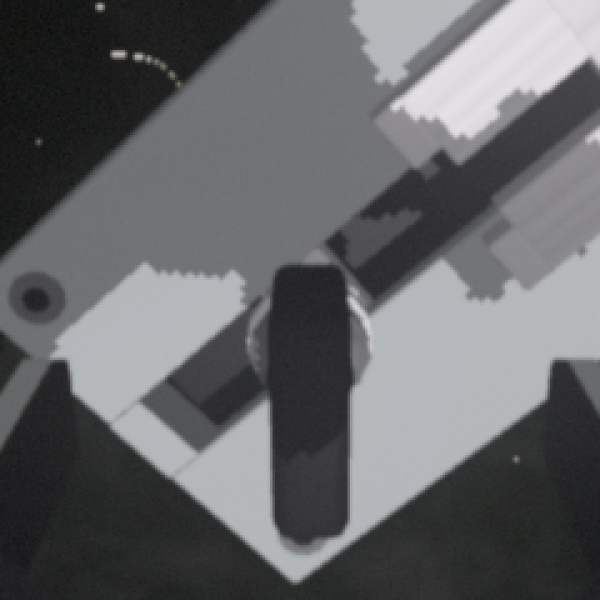

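The knob stands upright and free between the open pads. Turning the hand +180°.

{"name": "servo_tool", "arguments": {"moves": [[0,[-0.003,-0.003,0],0.0275],[0,[0,0,0],0.0275],[0,[0,0,0],0.0275],[0,[0,0,0],0.0275],[0,[0,0,0],0.0275],[0,[0,0,0],0.0275],[0,[0,0,0],0.0275],[0,[0,0,0],0.0275],[0,[0,0,0],0.0275],[0,[0,0,0],0.0275]]}}

```text
clock: 15.82
tool_pos: [0.4585, 0.2093, 0.0501]
orientation: [-1.571, 0.0, -0.564]
contact_force: [0.2, -0.2, 0.4]
width: 0.0857
```

{"name": "servo_tool", "arguments": {"moves": [[0,[0,0,0],0.0275],[0,[0,0,0],0.0275],[0,[0,0,0],0.0275],[0,[0,0,0],0.0275],[0,[0,0,0],0.0275],[0,[0,0,0],0.0275],[0,[0,0,0],0.0275],[0,[0,0,0],0.0275],[0,[0,0,0],0.005],[0,[0,0,0],0]]}}

```text
clock: 17.08
tool_pos: [0.4586, 0.2093, 0.0501]
orientation: [-1.571, 0.0, 0.842]
contact_force: [0.2, 0.1, 0.2]
width: 0.0852
```

```bash
python3 look.py w13 200 130 440 370 2.5
```

```text
17.075 [0.45857216 0.2093054  0.05014582] [-1.57080298e+00  5.35449485e-05  8.41586487e-01] [0.18963887 0.10780112 0.20875259] [ 0.0354871   0.00267487 -0.01693145] 0.08523780461862962 -2.1407175445908884
```

View pics/w13.png

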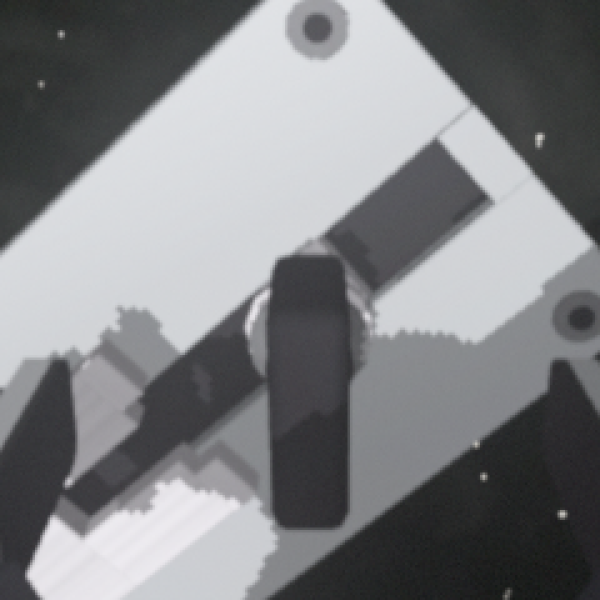

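{"name": "servo_tool", "arguments": {"moves": [[255,[0,0,0],0],[255,[0,0,0],0],[255,[0,0,0],0],[255,[0,0,0],0],[255,[0,0,0],0],[255,[0,0,0],0],[255,[0,0,0],0],[255,[0,0,0.004],0],[255,[0,0,0],0]]}}

```text
clock: 18.25
tool_pos: [0.4583, 0.2093, 0.0506]
orientation: [-1.571, 0.0, 0.844]
contact_force: [0.2, -0.4, -1.6]
width: 0.0133
```

```bash
python3 st.py
```

```text
clock 18.25
tool_pos [0.4583 0.2093 0.0506]
orientation [-1.5705e+00  4.0000e-04  8.4420e-01]
contact_force [ 0.1528 -0.3851 -1.5809]
ft_torque [-0.0392 -0.1025 -0.0011]
width 0.013345096936324163
```

{"name": "servo_tool", "arguments": {"moves": [[255,[0.03,0.0005,0],0],[255,[0.04,0.0006,0],0],[255,[0.04,0.0006,0],0],[255,[0.04,0.0006,0],0],[255,[0.02,0.0004,0],0],[255,[0,0,0],0]]}}

```text
clock: 19.0
tool_pos: [0.4933, 0.2098, 0.051]
orientation: [-1.571, -0.001, 0.844]
contact_force: [0.9, -0.4, -2.4]
width: 0.0131
```

```bash
python3 st.py; python3 look.py w14 200 130 440 370 2.5
```

```text
clock 19.0
tool_pos [0.4933 0.2098 0.051 ]
orientation [-1.5714e+00 -7.0000e-04  8.4400e-01]
contact_force [ 0.8706 -0.3643 -2.3653]
ft_torque [ 0.0448 -0.1585 -0.039 ]
width 0.013126559286486754
19.0 [0.493281   0.20984469 0.05102462] [-1.57143130e+00 -6.86766020e-04  8.44012307e-01] [ 0.87063859 -0.36427263 -2.36530404] [ 0.04479931 -0.15846332 -0.03900602] 0.013126559286486754 -2.159568665503768
```

View pics/w14.png

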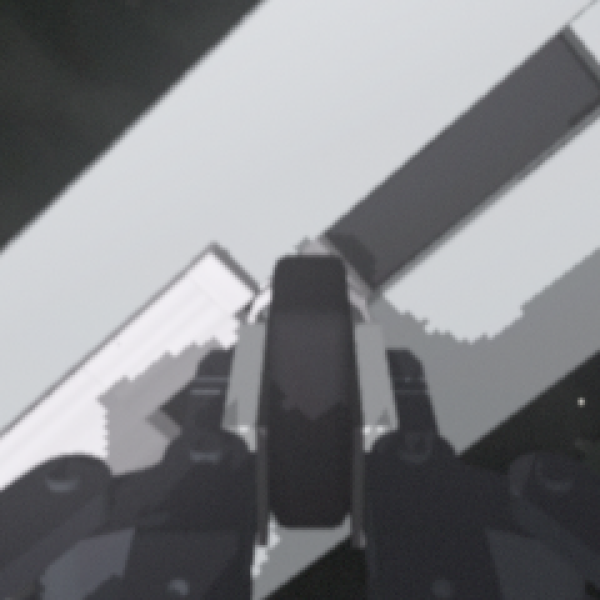

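{"name": "servo_tool", "arguments": {"moves": [[255,[0.02,0.0003,0],0],[255,[0.025,0.0004,0],0],[255,[0.025,0.0004,0],0],[255,[0.02,0.0003,0],0],[255,[0,0,0],0]]}}

```text
clock: 19.68
tool_pos: [0.5113, 0.2101, 0.051]
orientation: [-1.571, -0.001, 0.844]
contact_force: [0.9, 0.6, -1.6]
width: 0.0132
```

{"name": "servo_tool", "arguments": {"moves": [[255,[0.02,0.0003,0],0],[255,[0.02,0.0003,0],0],[255,[0,0,0],0]]}}

```text
clock: 20.05
tool_pos: [0.5191, 0.2102, 0.051]
orientation: [-1.571, -0.001, 0.844]
contact_force: [1.3, 0.2, -2.6]
width: 0.0131
```

```bash
python3 st.py
```

```text
clock 20.05
tool_pos [0.5191 0.2102 0.051 ]
orientation [-1.5713e+00 -5.0000e-04  8.4400e-01]
contact_force [ 1.2512  0.1979 -2.5877]
ft_torque [ 0.0507 -0.2066  0.022 ]
width 0.01308565023228862
```

{"name": "servo_tool", "arguments": {"moves": [[255,[0.02,0.0003,0],0],[255,[0.02,0.0003,0],0],[255,[0.008,0,0],0],[255,[0,0,0],0]]}}

```text
clock: 20.55
tool_pos: [0.5285, 0.2104, 0.051]
orientation: [-1.571, -0.0, 0.844]
contact_force: [0.3, -0.3, -2.1]
width: 0.0132
```

{"name": "servo_tool", "arguments": {"moves": [[255,[0.005,0,0],0],[255,[0,0,0],0]]}}

```text
clock: 20.8
tool_pos: [0.5291, 0.2104, 0.0509]
orientation: [-1.571, 0.0, 0.844]
contact_force: [-0.9, 0.7, -2.5]
width: 0.0132
```

{"name": "servo_tool", "arguments": {"moves": [[255,[0.005,0,0],0],[255,[0,0,0],0]]}}

```text
clock: 21.05
tool_pos: [0.5302, 0.2104, 0.0509]
orientation: [-1.571, -0.0, 0.844]
contact_force: [-0.7, 0.7, -2.4]
width: 0.0128
```

{"name": "servo_tool", "arguments": {"moves": [[255,[0.004,0,0],0],[255,[0,0,0],0]]}}

```text
clock: 21.3
tool_pos: [0.531, 0.2104, 0.051]
orientation: [-1.571, -0.0, 0.844]
contact_force: [-0.5, 0.3, -2.1]
width: 0.0132
```

{"name": "servo_tool", "arguments": {"moves": [[255,[0.004,0,0],0],[255,[0,0,0],0]]}}

```text
clock: 21.55
tool_pos: [0.5319, 0.2104, 0.0509]
orientation: [-1.571, -0.0, 0.844]
contact_force: [-0.9, 1.9, -2.0]
width: 0.0132
```

{"name": "servo_tool", "arguments": {"moves": [[255,[0.004,0,0],0],[255,[0,0,0],0]]}}

```text
clock: 21.8
tool_pos: [0.5326, 0.2104, 0.0509]
orientation: [-1.571, -0.0, 0.844]
contact_force: [-0.4, 0.6, -1.7]
width: 0.0132
```

{"name": "servo_tool", "arguments": {"moves": [[255,[0.003,0,0],0],[255,[0,0,0],0]]}}

```text
clock: 22.05
tool_pos: [0.5332, 0.2104, 0.0509]
orientation: [-1.571, -0.0, 0.844]
contact_force: [-1.3, 0.7, -1.5]
width: 0.0133
```

{"name": "servo_tool", "arguments": {"moves": [[255,[0.003,0,0],0],[255,[0,0,0],0]]}}

```text
clock: 22.3
tool_pos: [0.5336, 0.2104, 0.0509]
orientation: [-1.57, 0.0, 0.844]
contact_force: [-1.2, 1.0, -2.4]
width: 0.013
```

{"name": "servo_tool", "arguments": {"moves": [[255,[0.003,0,0],0],[255,[0,0,0],0]]}}

```text
clock: 22.55
tool_pos: [0.5338, 0.2104, 0.0508]
orientation: [-1.57, 0.001, 0.844]
contact_force: [-4.4, 1.1, 1.4]
width: 0.013
```

```bash
python3 st.py; python3 look.py w15
```

```text
clock 22.55
tool_pos [0.5338 0.2104 0.0508]
orientation [-1.5699e+00  8.0000e-04  8.4420e-01]
contact_force [-4.432   1.0606  1.3665]
ft_torque [ 0.2634  0.8726 -0.0066]
width 0.013047086242452306
22.55 [0.53383997 0.21043045 0.05084732] [-1.56993648e+00  8.49155584e-04  8.44196673e-01] [-4.43196764  1.06058881  1.36654107] [ 0.26340022  0.87261609 -0.00663256] 0.013047086242452306 -2.1771803128315255
```

View pics/w15.png

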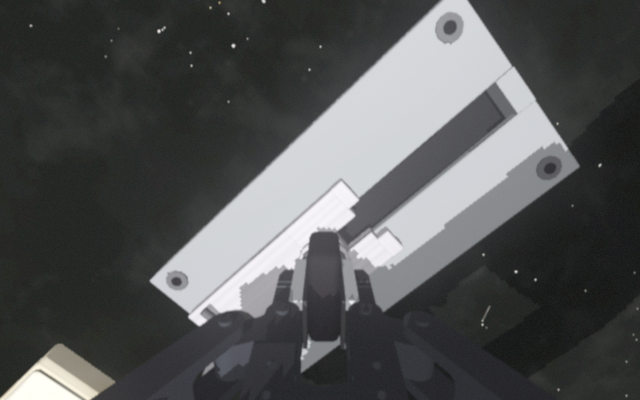

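Stud contact: Fx = −4.4 N at x = 0.534, which matches the predicted seat. Checking that the foot hasn't moved, then starting to screw.

```bash
python3 - <<'E'
from h import *
d=np.load("w15.npy",allow_pickle=True).item();c=cam(d["s"],d["o"])
im=d["s"]["image"][165:275,290:420,::-1]; cv2.imwrite("pics/w15z.png",cv2.resize(im,None,fx=5,fy=5,interpolation=3))
print(onz(c,(342.5,180),.032),onz(c,(401,242),.032), "before tips (.4982,.2351) (.499,.1856)")
print("base corner",onz(c,(579,165),.024))
E
```

```text
[0.49750337 0.18392378 0.032     ] [0.49630925 0.23035408 0.032     ] before tips (.4982,.2351) (.499,.1856)
base corner [0.40200138 0.26102289 0.024     ]
```

View pics/w15z.png

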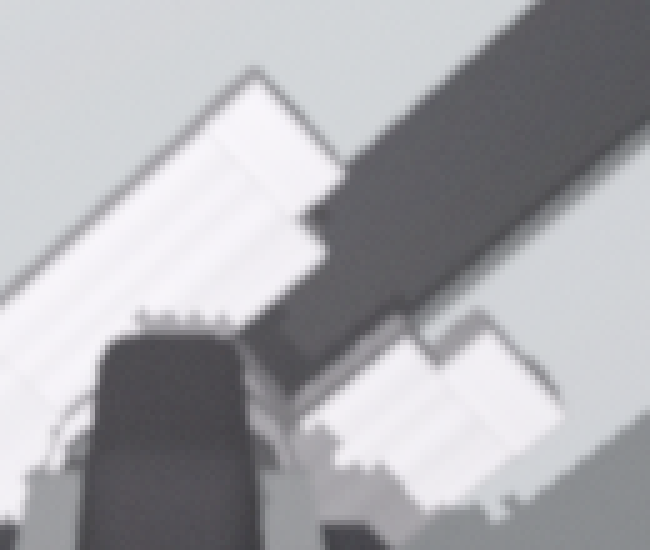

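{"name": "servo_tool", "arguments": {"moves": [[255,[0,0,-0.002],-0.0265],[255,[0,0,-0.002],-0.0265],[255,[0,0,-0.002],-0.0265],[255,[0,0,-0.002],-0.0265],[255,[0,0,-0.002],-0.0265],[255,[0,0,-0.002],-0.0265],[255,[0,0,0],0]]}}

```text
clock: 23.48
tool_pos: [0.534, 0.21, 0.0483]
orientation: [-1.572, 0.001, -0.153]
contact_force: [-4.3, -1.0, -0.2]
width: 0.013
```

```bash
python3 st.py
```

```text
clock 23.475
tool_pos [0.534  0.21   0.0483]
orientation [-1.5716e+00  8.0000e-04 -1.5330e-01]
contact_force [-4.2955 -0.9784 -0.1604]
ft_torque [-0.0374  0.7481  0.0064]
width 0.012959935293492222
```

Foot unmoved: tips at 0.4975 now and 0.498 before, which is within noise. Turned 1 rad. Next I'll measure the vertical play.

{"name": "servo_tool", "arguments": {"moves": [[255,[0,0,0.005],0],[255,[0,0,0],0]]}}

```text
clock: 23.72
tool_pos: [0.534, 0.2101, 0.0491]
orientation: [-1.571, 0.001, -0.153]
contact_force: [-3.1, -0.7, -3.6]
width: 0.0131
```

{"name": "servo_tool", "arguments": {"moves": [[255,[0,0,0.003],0],[255,[0,0,0],0]]}}

```text
clock: 23.98
tool_pos: [0.534, 0.2102, 0.0498]
orientation: [-1.571, 0.001, -0.154]
contact_force: [-3.8, -1.1, -5.7]
width: 0.0135
```

{"name": "servo_tool", "arguments": {"moves": [[255,[0,0,0.003],0],[255,[0,0,0],0]]}}

```text
clock: 24.22
tool_pos: [0.5339, 0.2101, 0.05]
orientation: [-1.571, 0.001, -0.155]
contact_force: [-1.9, -1.6, -10.2]
width: 0.0132
```

{"name": "servo_tool", "arguments": {"moves": [[255,[0,0,-0.01],0],[255,[0,0,0],0]]}}

```text
clock: 24.48
tool_pos: [0.5342, 0.2103, 0.0493]
orientation: [-1.571, 0.001, -0.155]
contact_force: [-6.1, -1.6, -1.2]
width: 0.0133
```

{"name": "servo_tool", "arguments": {"moves": [[255,[0,0,-0.004],0],[255,[0,0,0],0]]}}

```text
clock: 24.72
tool_pos: [0.5342, 0.2103, 0.049]
orientation: [-1.571, 0.001, -0.155]
contact_force: [-7.3, -2.3, 2.6]
width: 0.0133
```

{"name": "servo_tool", "arguments": {"moves": [[255,[0,0,-0.003],0],[255,[0,0,0],0]]}}

```text
clock: 24.98
tool_pos: [0.5342, 0.2103, 0.0486]
orientation: [-1.571, 0.001, -0.155]
contact_force: [-7.9, -2.9, 3.1]
width: 0.0129
```

{"name": "servo_tool", "arguments": {"moves": [[255,[-0.003,0,0],0],[255,[0,0,0],0]]}}

```text
clock: 25.22
tool_pos: [0.5341, 0.2103, 0.0486]
orientation: [-1.571, -0.0, -0.155]
contact_force: [-5.6, -1.6, 1.2]
width: 0.0132
```

{"name": "servo_tool", "arguments": {"moves": [[255,[0,0,-0.003],0],[255,[0,0,0],0]]}}

```text
clock: 25.48
tool_pos: [0.5341, 0.2103, 0.0482]
orientation: [-1.571, -0.0, -0.155]
contact_force: [-6.8, -2.5, 2.4]
width: 0.0129
```

{"name": "servo_tool", "arguments": {"moves": [[255,[0,0,-0.003],0],[255,[0,0,0],0]]}}

```text
clock: 25.72
tool_pos: [0.5342, 0.2103, 0.048]
orientation: [-1.571, -0.0, -0.155]
contact_force: [-7.9, -3.2, 6.0]
width: 0.0132
```

{"name": "servo_tool", "arguments": {"moves": [[255,[-0.003,0,0.005],0],[255,[0,0,-0.002],-0.024],[255,[0,0,-0.002],-0.024],[255,[0,0,-0.001],-0.024],[255,[0,0,0],0]]}}

```text
clock: 26.35
tool_pos: [0.5339, 0.2101, 0.0474]
orientation: [-1.571, -0.001, -0.609]
contact_force: [-4.4, -3.2, 1.7]
width: 0.0131
```

```bash
python3 st.py
```

```text
clock 26.35
tool_pos [0.5339 0.2101 0.0474]
orientation [-1.5706e+00 -1.3000e-03 -6.0870e-01]
contact_force [-4.3671 -3.1669  1.7064]
ft_torque [-0.6607  0.9888 -0.0366]
width 0.01307762573176992
```

{"name": "servo_tool", "arguments": {"moves": [[255,[0,0,0.004],0],[255,[0,0,0],0]]}}

```text
clock: 26.6
tool_pos: [0.5339, 0.2101, 0.048]
orientation: [-1.57, -0.001, -0.607]
contact_force: [-4.8, -2.7, -0.6]
width: 0.0133
```

{"name": "servo_tool", "arguments": {"moves": [[255,[0,0,0.003],0],[255,[0,0,0],0]]}}

```text
clock: 26.85
tool_pos: [0.5338, 0.2101, 0.0481]
orientation: [-1.57, -0.001, -0.607]
contact_force: [-2.5, -3.5, -2.2]
width: 0.0129
```

{"name": "servo_tool", "arguments": {"moves": [[255,[0,0,0.003],0],[255,[0,0,0],0]]}}

```text
clock: 27.1
tool_pos: [0.5337, 0.2102, 0.0483]
orientation: [-1.57, -0.001, -0.607]
contact_force: [-1.6, -4.0, -2.7]
width: 0.0129
```

{"name": "servo_tool", "arguments": {"moves": [[255,[0,0,0.003],0],[255,[0,0,0],0]]}}

```text
clock: 27.35
tool_pos: [0.5335, 0.2102, 0.0487]
orientation: [-1.57, -0.001, -0.607]
contact_force: [0.5, -3.6, -7.0]
width: 0.013
```

{"name": "servo_tool", "arguments": {"moves": [[255,[0,0,0.002],0],[255,[0,0,0],0]]}}

```text
clock: 27.6
tool_pos: [0.5334, 0.2102, 0.0488]
orientation: [-1.571, -0.001, -0.607]
contact_force: [3.7, -4.5, -10.7]
width: 0.013
```

{"name": "servo_tool", "arguments": {"moves": [[255,[0,0,-0.008],0],[255,[0,0,0],0]]}}

```text
clock: 27.85
tool_pos: [0.5336, 0.2103, 0.0485]
orientation: [-1.571, -0.001, -0.607]
contact_force: [0.1, -5.6, -2.5]
width: 0.0129
```

{"name": "servo_tool", "arguments": {"moves": [[255,[0,0,-0.003],0],[255,[0,0,0],0]]}}

```text
clock: 28.1
tool_pos: [0.5337, 0.2103, 0.0483]
orientation: [-1.571, -0.001, -0.607]
contact_force: [-1.8, -5.9, 0.7]
width: 0.0134
```

{"name": "servo_tool", "arguments": {"moves": [[255,[0,0,-0.003],0],[255,[0,0,0],0]]}}

```text
clock: 28.35
tool_pos: [0.5337, 0.2103, 0.0481]
orientation: [-1.571, -0.001, -0.607]
contact_force: [-2.6, -6.4, 3.8]
width: 0.0129
```

{"name": "servo_tool", "arguments": {"moves": [[255,[0,0,-0.003],0],[255,[0,0,0],0]]}}

```text
clock: 28.6
tool_pos: [0.5338, 0.2103, 0.0479]
orientation: [-1.571, -0.001, -0.607]
contact_force: [-3.8, -6.7, 6.8]
width: 0.0131
```

{"name": "servo_tool", "arguments": {"moves": [[255,[0,-0.003,0],0],[255,[0,0,0],0]]}}

```text
clock: 28.85
tool_pos: [0.5338, 0.2102, 0.0479]
orientation: [-1.57, -0.0, -0.607]
contact_force: [-3.3, -5.1, 5.4]
width: 0.0134
```

{"name": "servo_tool", "arguments": {"moves": [[255,[0,-0.002,0],0],[255,[0,0,0],0]]}}

```text
clock: 29.1
tool_pos: [0.5338, 0.2102, 0.0479]
orientation: [-1.569, -0.0, -0.607]
contact_force: [-3.9, -2.7, 5.6]
width: 0.0131
```

```bash
python3 st.py
```

```text
clock 29.1
tool_pos [0.5338 0.2102 0.0479]
orientation [-1.5691e+00 -3.0000e-04 -6.0720e-01]
contact_force [-3.9203 -2.6806  5.6422]
ft_torque [-0.6771  0.7375  0.0424]
width 0.013125874770099001
```

{"name": "servo_tool", "arguments": {"moves": [[255,[-0.002,-0.002,-0.003],0],[255,[0,0,0],0]]}}

```text
clock: 29.35
tool_pos: [0.5338, 0.2101, 0.0477]
orientation: [-1.568, -0.001, -0.607]
contact_force: [-3.8, -2.4, 7.3]
width: 0.0133
```

{"name": "servo_tool", "arguments": {"moves": [[255,[0,0,-0.003],0],[255,[0,0,0],0]]}}

```text
clock: 29.6
tool_pos: [0.5338, 0.2101, 0.0474]
orientation: [-1.568, -0.001, -0.607]
contact_force: [-4.8, -3.0, 9.4]
width: 0.013
```

```bash
python3 look.py w16 200 130 440 370 2.5
```

```text
29.6 [0.53381824 0.21010766 0.04742499] [-1.56829197e+00 -6.24569517e-04 -6.07135340e-01] [-4.82479013 -3.00700858  9.39913658] [-0.54126478  0.94738189  0.01988414] 0.01303665422985738 -0.7275432392678495
```

View pics/w16.png

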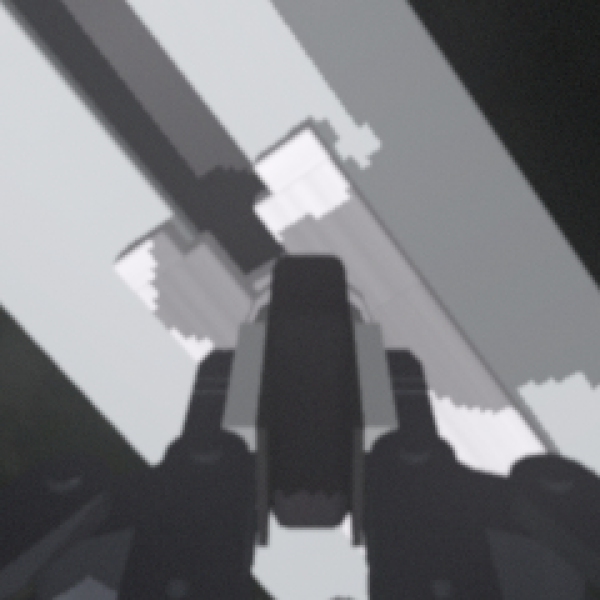

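{"name": "servo_tool", "arguments": {"moves": [[255,[0,0,0.003],0],[255,[0,0,0],0]]}}

```text
clock: 29.9
tool_pos: [0.5338, 0.2101, 0.0475]
orientation: [-1.568, -0.001, -0.607]
contact_force: [-3.9, -1.0, 8.2]
width: 0.0131
```

{"name": "servo_tool", "arguments": {"moves": [[255,[0,0,0.003],0],[255,[0,0,0],0]]}}

```text
clock: 30.15
tool_pos: [0.5338, 0.21, 0.0475]
orientation: [-1.568, -0.001, -0.607]
contact_force: [-2.6, -0.3, 7.6]
width: 0.0132
```

{"name": "servo_tool", "arguments": {"moves": [[255,[0,0,0.003],0],[255,[0,0,0],0]]}}

```text
clock: 30.4
tool_pos: [0.5338, 0.21, 0.0475]
orientation: [-1.568, -0.001, -0.607]
contact_force: [-1.7, 1.8, 7.6]
width: 0.0131
```

{"name": "servo_tool", "arguments": {"moves": [[255,[0,0,0],0]]}}

```text
clock: 30.52
tool_pos: [0.5337, 0.21, 0.0475]
orientation: [-1.568, -0.001, -0.607]
contact_force: [-2.0, 1.6, 6.8]
width: 0.0133
```

{"name": "servo_tool", "arguments": {"moves": [[255,[0,0,0.003],0],[255,[0,0,0],0]]}}

```text
clock: 30.78
tool_pos: [0.5336, 0.2098, 0.0476]
orientation: [-1.568, -0.001, -0.607]
contact_force: [-0.4, 3.2, 3.9]
width: 0.013
```

```bash
python3 st.py; python3 -c "
from plant import manip;print(manip.observe()['joint_torque'])"
```

```text
clock 30.775
tool_pos [0.5336 0.2098 0.0476]
orientation [-1.5684e+00 -8.0000e-04 -6.0740e-01]
contact_force [-0.388   3.1958  3.8516]
ft_torque [0.5964 0.0068 0.0039]
width 0.012991162587123956
[-1.68484814e+00 -4.44710219e+01 -3.01341534e+01 -8.81624892e-01
  3.24191647e-01  1.75964664e-02]
```

{"name": "servo_tool", "arguments": {"moves": [[255,[0,0.002,0.002],0],[255,[0,0,0],0]]}}

```text
clock: 31.02
tool_pos: [0.5336, 0.2097, 0.0477]
orientation: [-1.569, -0.001, -0.607]
contact_force: [2.6, 4.0, 3.3]
width: 0.0131
```

{"name": "servo_tool", "arguments": {"moves": [[255,[0,0.001,0.003],0],[255,[0,0,0],0]]}}

```text
clock: 31.28
tool_pos: [0.5331, 0.2096, 0.048]
orientation: [-1.57, -0.001, -0.607]
contact_force: [3.0, 2.6, 1.6]
width: 0.0127
```

{"name": "servo_tool", "arguments": {"moves": [[255,[0,0,0.003],0],[255,[0,0,0],0]]}}

```text
clock: 31.52
tool_pos: [0.5322, 0.2095, 0.0481]
orientation: [-1.572, 0.001, -0.607]
contact_force: [2.1, 3.0, 0.0]
width: 0.0134
```

{"name": "servo_tool", "arguments": {"moves": [[255,[0,0,0.002],0],[255,[0,0,0],0]]}}

```text
clock: 31.78
tool_pos: [0.532, 0.2095, 0.0483]
orientation: [-1.572, 0.001, -0.607]
contact_force: [1.7, 2.3, -3.0]
width: 0.0133
```

```bash
python3 st.py
```

```text
clock 31.775
tool_pos [0.532  0.2095 0.0483]
orientation [-1.572e+00  1.200e-03 -6.072e-01]
contact_force [ 1.6846  2.2961 -2.9541]
ft_torque [ 0.6822 -0.2615  0.0279]
width 0.01326367884599371
```

{"name": "servo_tool", "arguments": {"moves": [[255,[0,0.002,0.002],0],[255,[0,0,0],0]]}}

```text
clock: 32.02
tool_pos: [0.5318, 0.2096, 0.0487]
orientation: [-1.573, 0.001, -0.607]
contact_force: [0.4, 1.2, -3.7]
width: 0.0132
```

```bash
python3 st.py; python3 look.py w17 200 130 440 370 2.5
```

```text
clock 32.025
tool_pos [0.5318 0.2096 0.0487]
orientation [-1.5726e+00  1.3000e-03 -6.0730e-01]
contact_force [ 0.3807  1.1868 -3.7115]
ft_torque [0.3859 0.1339 0.0581]
width 0.013185053016437557
32.025 [0.53181255 0.20961728 0.04866852] [-1.57264070e+00  1.32922949e-03 -6.07276291e-01] [ 0.3806992   1.1868068  -3.71146968] [0.38588542 0.13390789 0.05813098] 0.013185053016437557 -0.7257305292941443
```

View pics/w17.png

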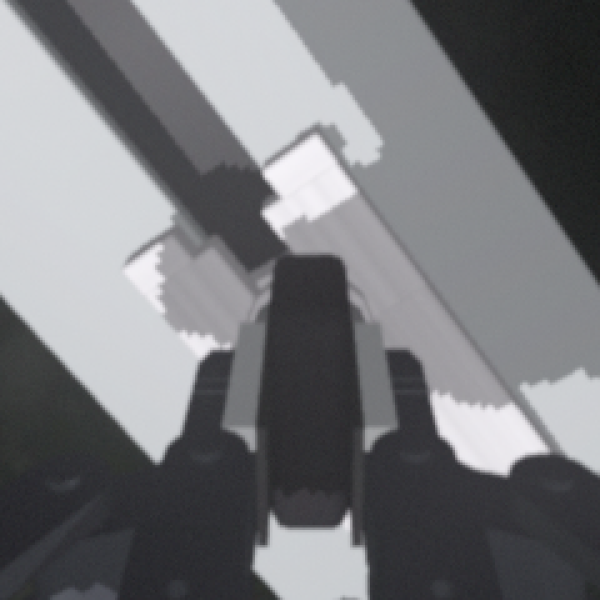

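```bash
python3 - <<'E'
from h import *
ims=[]
for n,x in (("w14",0),("w15",0),("w16",0),("w17",0)):
    d=np.load(n+".npy",allow_pickle=True).item(); c=cam(d["s"],d["o"])
    # project expected tips & base corner
    for nm,p in (("tip+",(.4982,.2351,.032)),("tip-",(.499,.1856,.032)),("bc",(.4016,.2625,.024)),("bc2",(.4034,.1536,.024))): print(n,nm,proj(c,p).round(1))
    if n in("w16","w17"): ims.append(cv2.resize(d["s"]["image"][165:260,240:370,::-1],None,fx=4.5,fy=4.5,interpolation=3)[:, :])
W=np.vstack(ims); W=cv2.resize(W,None,fx=.69,fy=.69); print(W.shape); cv2.imwrite("pics/cmp.png",W)
E
```

```text
w14 tip+ [346.8 294.1]
w14 tip- [285.  234.6]
w14 bc [513.7 216.3]
w14 bc2 [387.2  54.9]
w15 tip+ [403.6 250.2]
w15 tip- [342.4 184.4]
w15 bc [581.1 166.6]
w15 bc2 [459.  -13.4]
w16 tip+ [324.9 181.9]
w16 tip- [247.3 236.3]
w16 bc [247.1 -42.8]
w16 bc2 [ 73.4 114.9]
w17 tip+ [328.2 184. ]
w17 tip- [251.2 237.7]
w17 bc [252.  -37.3]
w17 bc2 [ 80.3 117.7]
(591, 404, 3)
```

View pics/cmp.png

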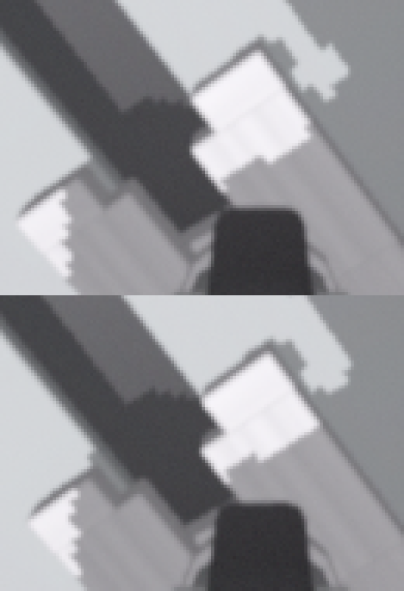

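{"name": "servo_tool", "arguments": {"moves": [[255,[0,0.001,-0.003],0],[255,[0,0,0],0]]}}

```text
clock: 32.33
tool_pos: [0.5325, 0.2098, 0.0486]
orientation: [-1.572, 0.0, -0.607]
contact_force: [0.8, -0.2, -2.2]
width: 0.013
```

{"name": "servo_tool", "arguments": {"moves": [[255,[0,0,-0.003],0],[255,[0,0,0],0]]}}

```text
clock: 32.58
tool_pos: [0.533, 0.2099, 0.0483]
orientation: [-1.571, -0.0, -0.607]
contact_force: [-0.8, -0.1, -0.6]
width: 0.0133
```

{"name": "servo_tool", "arguments": {"moves": [[255,[0,0,-0.003],0],[255,[0,0,0],0]]}}

```text
clock: 32.83
tool_pos: [0.5331, 0.2099, 0.048]
orientation: [-1.571, -0.001, -0.607]
contact_force: [-1.0, -2.5, 3.0]
width: 0.0133
```

{"name": "servo_tool", "arguments": {"moves": [[255,[0,0,-0.003],0],[255,[0,0,0],0]]}}

```text
clock: 33.08
tool_pos: [0.5331, 0.21, 0.0476]
orientation: [-1.571, -0.001, -0.607]
contact_force: [-2.8, -3.8, 4.6]
width: 0.0127
```

```bash
python3 look.py w18 >/dev/null; python3 - <<'E'
from h import *
for n in ("w13","w14","w15","w16","w17","w18"):
    g=cv2.cvtColor(np.load(n+".npy",allow_pickle=True).item()["s"]["image"],cv2.COLOR_RGB2GRAY).astype(float)
    def edge(lo,hi,c0,c1,s):
        p=g[lo:hi,c0:c1].mean(1); p=cv2.resize(p.reshape(-1,1),(1,(hi-lo)*10),interpolation=cv2.INTER_CUBIC).ravel()
        d=np.diff(p)*s; i=int(np.argmax(d)); th=(p[max(0,i-25)]+p[min(len(p)-1,i+25)])/2
        return lo+i/10, p[max(0,i-25)].round(), p[min(len(p)-1,i+25)].round()
    print(n,"top",edge(222,242,314,334,-1),"bot",edge(330,350,314,334,1))
E
```

```text
w13 top (232.4, np.float64(163.0), np.float64(63.0)) bot (341.4, np.float64(50.0), np.float64(134.0))
w14 top (232.4, np.float64(164.0), np.float64(63.0)) bot (341.4, np.float64(40.0), np.float64(132.0))
w15 top (231.4, np.float64(198.0), np.float64(78.0)) bot (341.4, np.float64(42.0), np.float64(135.0))
w16 top (232.4, np.float64(159.0), np.float64(55.0)) bot (341.4, np.float64(60.0), np.float64(206.0))
w17 top (231.4, np.float64(155.0), np.float64(54.0)) bot (341.4, np.float64(59.0), np.float64(205.0))
w18 top (231.4, np.float64(161.0), np.float64(57.0)) bot (341.4, np.float64(59.0), np.float64(206.0))
```

{"name": "servo_tool", "arguments": {"moves": [[255,[-0.001,-0.002,-0.003],0],[255,[0,0,0],0]]}}

```text
clock: 33.38
tool_pos: [0.5331, 0.21, 0.0474]
orientation: [-1.57, -0.001, -0.607]
contact_force: [-2.8, -3.0, 7.2]
width: 0.013
```

{"name": "servo_tool", "arguments": {"moves": [[255,[-0.001,-0.001,-0.003],0],[255,[0,0,0],0]]}}

```text
clock: 33.62
tool_pos: [0.5331, 0.2099, 0.0471]
orientation: [-1.569, -0.001, -0.607]
contact_force: [-4.1, -2.2, 9.5]
width: 0.0132
```

{"name": "servo_tool", "arguments": {"moves": [[255,[0,0,-0.003],0],[255,[0,0,0],0]]}}

```text
clock: 33.88
tool_pos: [0.5332, 0.2099, 0.0468]
orientation: [-1.57, -0.001, -0.607]
contact_force: [-4.2, -2.1, 11.9]
width: 0.0131
```

Pushing gives a clean 8–9 N/mm spring line, so the washer touches the fork at TCP z≈0.0482. The head meets the lips at z≈0.0486 at this yaw, which leaves about 0.4 mm of slack. Next: unload, push lightly home, then turn.

{"name": "servo_tool", "arguments": {"moves": [[255,[0,0,0.006],0],[255,[0,0,0.004],0],[255,[0.003,0.001,0],0],[255,[0,0,0],0]]}}

```text
clock: 34.38
tool_pos: [0.5331, 0.2099, 0.0475]
orientation: [-1.571, 0.0, -0.607]
contact_force: [-2.8, -0.1, 6.5]
width: 0.0132
```

{"name": "servo_tool", "arguments": {"moves": [[255,[0.003,0,0.001],0],[255,[0,0,0],0]]}}

```text
clock: 34.62
tool_pos: [0.5332, 0.2099, 0.0475]
orientation: [-1.571, 0.001, -0.607]
contact_force: [-3.9, -1.1, 5.6]
width: 0.013
```

```bash
python3 st.py
```

```text
clock 34.625
tool_pos [0.5332 0.2099 0.0475]
orientation [-1.5713e+00  8.0000e-04 -6.0720e-01]
contact_force [-3.8659 -1.1339  5.6312]
ft_torque [-0.2207  0.7052  0.0739]
width 0.012990604411233442
```

{"name": "servo_tool", "arguments": {"moves": [[255,[0,0,0.005],0],[255,[0,0,0],0]]}}

```text
clock: 34.88
tool_pos: [0.5332, 0.2099, 0.048]
orientation: [-1.571, 0.001, -0.607]
contact_force: [-1.7, 0.2, 2.1]
width: 0.0131
```

{"name": "servo_tool", "arguments": {"moves": [[255,[0.003,0,0.002],0],[255,[0,0,0],0]]}}

```text
clock: 35.12
tool_pos: [0.5337, 0.2098, 0.0481]
orientation: [-1.571, 0.001, -0.607]
contact_force: [-2.2, 0.9, -1.9]
width: 0.0133
```

{"name": "servo_tool", "arguments": {"moves": [[255,[0.003,0,0],0],[255,[0,0,0],0]]}}

```text
clock: 35.38
tool_pos: [0.5339, 0.2098, 0.0481]
orientation: [-1.572, 0.002, -0.607]
contact_force: [-3.3, 0.8, -2.0]
width: 0.0132
```

Fz is neutral at z = 0.0481 and Fx = −3.3 N at x = 0.5339, so it is home at the root. Tightening.

{"name": "servo_tool", "arguments": {"moves": [[255,[0.002,0,0],0],[255,[0,0,0],-0.022],[255,[0,0,-0.001],-0.022],[255,[0,0,-0.002],-0.022],[255,[0,0,-0.002],-0.022],[255,[0,0,0],0],[255,[0,0,0],0]]}}

```text
clock: 36.25
tool_pos: [0.5338, 0.2096, 0.0473]
orientation: [-1.574, 0.001, -1.16]
contact_force: [-6.8, -0.4, -0.1]
width: 0.0133
```

```bash
python3 st.py
```

```text
clock 36.25
tool_pos [0.5338 0.2096 0.0473]
orientation [-1.5737e+00  7.0000e-04 -1.1601e+00]
contact_force [-6.823  -0.4054 -0.1209]
ft_torque [0.0207 1.2509 0.0038]
width 0.01333569152970442
```

{"name": "servo_tool", "arguments": {"moves": [[255,[0,0,-0.002],-0.018],[255,[0,0,-0.002],-0.018],[255,[0,0,0],0],[255,[0,0,0],0]]}}

```text
clock: 36.75
tool_pos: [0.5338, 0.2096, 0.0468]
orientation: [-1.574, 0.0, -1.386]
contact_force: [-7.4, -0.5, 3.4]
width: 0.0128
```

```bash
python3 st.py
```

```text
clock 36.75
tool_pos [0.5338 0.2096 0.0468]
orientation [-1.5739  0.     -1.3864]
contact_force [-7.4106 -0.4707  3.4214]
ft_torque [-0.1667  1.4258 -0.0548]
width 0.012765535706457366
```

{"name": "servo_tool", "arguments": {"moves": [[255,[0,0,0.004],0],[255,[0,0,0],0]]}}

```text
clock: 37.0
tool_pos: [0.5337, 0.2096, 0.0469]
orientation: [-1.574, 0.0, -1.386]
contact_force: [-7.0, 0.1, -2.9]
width: 0.0132
```

{"name": "servo_tool", "arguments": {"moves": [[255,[0,0,0.004],0],[255,[0,0,0],0]]}}

```text
clock: 37.25
tool_pos: [0.5337, 0.2096, 0.0471]
orientation: [-1.574, 0.0, -1.386]
contact_force: [-3.3, 1.9, -10.9]
width: 0.0131
```

```bash
python3 st.py
```

```text
clock 37.25
tool_pos [0.5337 0.2096 0.0471]
orientation [-1.5739e+00  1.0000e-04 -1.3864e+00]
contact_force [ -3.3061   1.8955 -10.946 ]
ft_torque [ 0.1842  0.7134 -0.0178]
width 0.013108743641065295
```

{"name": "servo_tool", "arguments": {"moves": [[255,[0,0,-0.004],0],[255,[0,0,-0.002],-0.024],[255,[0,0,0],0],[255,[0,0,0],0]]}}

```text
clock: 37.75
tool_pos: [0.5337, 0.2096, 0.0467]
orientation: [-1.574, -0.001, -1.537]
contact_force: [-7.7, 0.0, -5.4]
width: 0.013
```

```bash
python3 st.py
```

```text
clock 37.75
tool_pos [0.5337 0.2096 0.0467]
orientation [-1.5741e+00 -5.0000e-04 -1.5372e+00]
contact_force [-7.6787e+00  4.0000e-03 -5.3994e+00]
ft_torque [ 0.0829  1.2627 -0.0631]
width 0.013015344262851508
```

{"name": "servo_tool", "arguments": {"moves": [[255,[0,0,-0.006],0],[255,[0,0,0],0]]}}

```text
clock: 38.0
tool_pos: [0.5337, 0.2096, 0.0465]
orientation: [-1.574, -0.001, -1.537]
contact_force: [-10.2, -0.9, 2.8]
width: 0.0135
```

{"name": "servo_tool", "arguments": {"moves": [[255,[0,0,-0.005],0],[255,[0,0,0],0]]}}

```text
clock: 38.25
tool_pos: [0.5338, 0.2096, 0.0464]
orientation: [-1.574, -0.001, -1.537]
contact_force: [-12.7, -1.3, 8.4]
width: 0.013
```

{"name": "servo_tool", "arguments": {"moves": [[255,[0,0,-0.004],0],[255,[0,0,0],0]]}}

```text
clock: 38.5
tool_pos: [0.5339, 0.2096, 0.0463]
orientation: [-1.574, -0.001, -1.537]
contact_force: [-16.4, -1.7, 12.7]
width: 0.0129
```

{"name": "servo_tool", "arguments": {"moves": [[255,[0,0,-0.003],0],[255,[0,0,0],0]]}}

```text
clock: 38.75
tool_pos: [0.5341, 0.2096, 0.0461]
orientation: [-1.574, -0.001, -1.537]
contact_force: [-16.9, -3.3, 17.3]
width: 0.0129
```

{"name": "servo_tool", "arguments": {"moves": [[255,[-0.002,0,0.008],0],[255,[-0.003,0,0.006],0],[255,[0,0,0],0]]}}

```text
clock: 39.12
tool_pos: [0.5339, 0.2096, 0.0466]
orientation: [-1.572, -0.0, -1.537]
contact_force: [-6.2, -0.4, -3.0]
width: 0.0132
```

```bash
python3 st.py; python3 look.py w19 200 130 440 370 2.5
```

```text
clock 39.125
tool_pos [0.5339 0.2096 0.0466]
orientation [-1.5715e+00 -3.0000e-04 -1.5371e+00]
contact_force [-6.2153 -0.3964 -3.0402]
ft_torque [-0.0487  1.1234 -0.0046]
width 0.013176805721939269
39.125 [0.53387099 0.20958707 0.04662768] [-1.57153002e+00 -3.34250607e-04 -1.53712518e+00] [-6.21525597 -0.39637931 -3.04024616] [-0.04873609  1.12339983 -0.00459104] 0.013176805721939269 0.20315666939214563
```

{"name": "servo_tool", "arguments": {"moves": [[255,[-0.002,0,0],0],[150,[0,0,0],0],[150,[0,0,0],0],[150,[0,0,0],0],[150,[0,0,0],0],[150,[0,0,0.02],0],[150,[0,0,0.1],0],[150,[0,0,0.2],0],[150,[0,0,0.2],0],[150,[0,0,0],0]]}}

```text
clock: 40.42
tool_pos: [0.5371, 0.2106, 0.1567]
orientation: [-1.561, 0.002, -1.537]
contact_force: [0.0, 0.3, 0.1]
width: 0.0352
```

```bash
python3 st.py; python3 look.py w20
```

```text
clock 40.425
tool_pos [0.5371 0.2106 0.1567]
orientation [-1.5612  0.002  -1.537 ]
contact_force [0.0126 0.2565 0.0621]
ft_torque [0.0647 0.0343 0.0039]
width 0.03523865627884158
40.425 [0.5371241  0.21063723 0.1566727 ] [-1.56115269  0.00197251 -1.53701949] [0.01256125 0.25646411 0.06210046] [0.06474648 0.03429218 0.00388058] 0.03523865627884158 0.20331542065373648
```

View pics/w20.png

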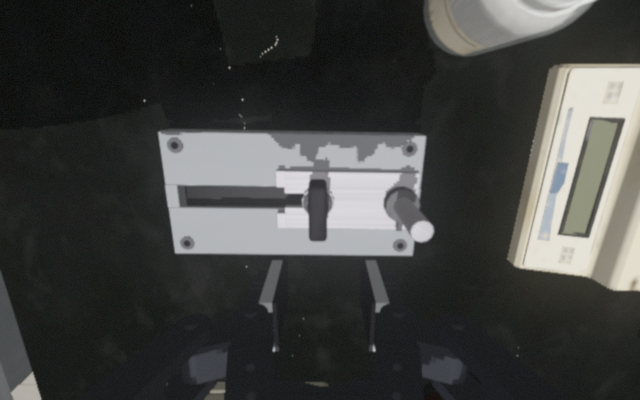

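```bash
python3 - <<'E'
from h import *
from plant import snapshot
d=np.load("w20.npy",allow_pickle=True).item();c=cam(d["s"],d["o"])
for nm,p in (("tip+",(.4982,.2351,.032)),("tip-",(.499,.1856,.032)),("bc",(.4016,.2625,.024)),("bc2",(.4034,.1536,.024))): print(nm,proj(c,p).round(1))
im=d["s"]["image"][120:265,155:430,::-1]; cv2.imwrite("pics/w20z.png",cv2.resize(im,None,fx=2.9,fy=2.9,interpolation=3))
s=snapshot("side")["image"][110:200,235:345,::-1]; cv2.imwrite("pics/side20.png",cv2.resize(s,None,fx=5,fy=5,interpolation=3))
E
```

```text
tip+ [276.2 170.1]
tip- [277.9 226.3]
bc [157.5 131.2]
bc2 [174.8 252.8]
```

View pics/w20z.png

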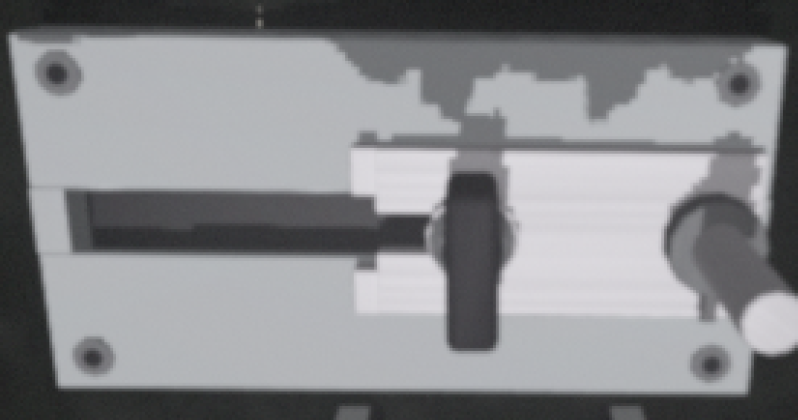

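View pics/side20.png

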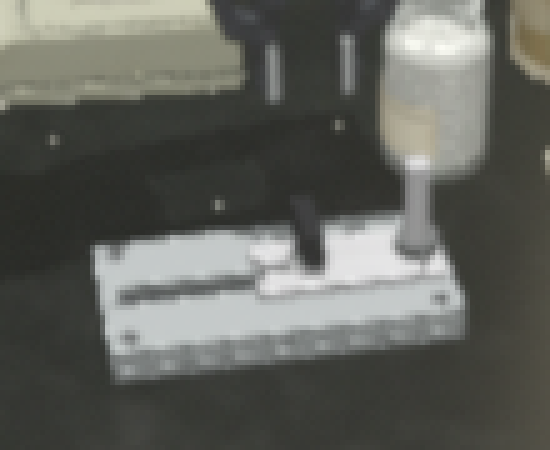

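```bash
python3 -c "
from plant import manip
print(manip.observe()['contact_force'], manip.observe()['clock']); print(manip.finish_job())"
```

```text
[-0.5704702  -0.40980964 -0.48125242] 40.525
the job is handed in; nothing more can be done
None
```

I put the T-bolt through the slot, turned its head square under the lips, slid it home in the fork and tightened the knob. I handed the job in at 40.5 s with the hand clear. The spring washer is the least certain part: I estimate 1.5 to 1.85 mm of its 3 mm gap is closed, against your target of 1.5 to 2.0 mm.

**What I did:** I lowered the head in lengthwise with no contact force and turned it clockwise until its edge looked square to the slot. I then let go and gripped the knob again half a turn round, to gain wrist travel. I slid the bolt along until the stud touched the root at about 4 N.

**Foot:** while I measured the play, the bolt came about 2 mm off the root, so I pushed it back before tightening. A press test on the tightened knob briefly put about 17 N along the slot on the clamped foot, above the 15 N at which a loose foot slides. The last picture still shows the fork tips where they were, within about 0.5 mm.

**Tightness:**
- **By knob height:** 1.5 to 1.8 mm of the gap is closed.
- **By angle turned since contact:** about 1.85 mm is closed. The two differ slightly because friction blurred the readings, and one early height reading did not fit either.
- **Press test:** the clamp force came out at roughly 15 N or more. It did not show a clear value.
- **Not checked:** I could not see the washer gap directly in any view.

The last pictures show the knob upright in the fork. The hand read about 0 N, and I never moved near the bottles or the beaker.

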